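# Slide a control-module sled over the sill into a test dock until it is caught

### The arm

A 6-joint arm with a two-finger parallel gripper is mounted at the origin on a cart in front of the work surface, level with it; the furniture and walls round the work are solid. World frame = base frame: x ahead of the robot, y to its left, z up, the work surface at z = 0. Lengths are in mm, angles in degrees, forces in N, time in s.
With the tool pointing down it reaches from about 300 to 875 mm from the base axis. Payload 6.4 kg.
Tool frame: the origin (TCP) lies at the very end of the fingers, on their centre line; the grasp point (between the pads) lies behind it (ctrl.hold_point_z is the x of the grasp point in the tool frame, in mm); x points along the fingers, z is the direction in which the jaws open and shut, and the axes are right-handed (so a half turn about x gives the same grasp; the last joint's range is limited). The gripper opens to 85 mm and grips with 20 to 120 N. Pads are 22 mm wide; open, the fingers measure 114 mm over their backs; the gripper's body (76 mm by 85 mm) begins 54 mm behind the grasp point. The pads swing forward as they close: fully open they stand 13 mm farther back than shut.
Start: joints at [63.925, 10.359, 92.074, -0, 77.567, -11.82], TCP at [141.576, 557.313, 231.288] pointing down, gripper open.
Joint ranges: [-171.53, 171.53], [-51.25, 118.39], [17.06, 147.69], [-65.23, 245.23], [0, 150.52], [-178.68, 178.68]. Speed limits (degrees/s): [147.25, 147.25, 172.46, 180, 180, 180].

### API

Orientations are given as a 3x3 rotation matrix whose columns are the frame's x, y, z axes.
In Python, from plant import ctrl gives the robot as it stands.
- The arm moves only by the tool jog_arm, never from a script. Its argument "rows" is a list of rows, each a list of 3 entries, a list of its own where there are three numbers: the closure in counts, from 0 (fully open) to 255 (shut), then the shift along the tool's x, y, z in m, then the turn, a rotation vector about the tool's x, y, z in rad. In form: [[hand, [x, y, z], [rx, ry, rz]], ...]. A call has 1 to 8 rows; each row is the pose to reach, as a shift and turn from the pose commanded when the call began, along the tool's axes at that moment; what a row does not reach only later rows make up. A row lasts 1/12 s, in which the tool goes at most 41.7 mm and 7.16 degrees, less where a joint would pass 70% of its speed; a pose out of reach is approached as far as the arm can. A call with a gripper value outside its range is refused whole. The fingers move at their own pace and stop on an object; the grip force is fixed at half the most. Time passes only in rows, so rows that repeat a pose let the fingers close. It gives the time, the measured TCP pose, the force and the opening at its end, in the units of the state.
- ctrl.observe(): the state, without advancing time (a new reading comes with each control period).
- ctrl.snapshot(name): name is "scene" or "top" or "wrist"; returns the picture (400x640x3 uint8, red, green, blue); there is no depth.
- ctrl.camera_model(name): a dict with "intrinsics" (3x3 intrinsics, pixels), "rvec" (rotation vector, rad) and "tvec" (3), from world to camera coordinates, as OpenCV has them. Camera axes: x right, y down, z forward; pixel columns grow to the right and rows downward; lengths in mm; the calibration is good to about 2 mm. A picture is of the moment at which its call begins: read the wrist's pose just before it. camera_model takes no time and is no camera call; for the wrist camera it gives the pose at the moment of the call.
- ctrl.finish_job(): hands the job in, once; it reports no verdict.
Trained networks look in the newest picture that a camera, given by its name, has taken for a name from the list of things; names that differ only in an ending like _2 or _b are one class to them, and where a whole thing is asked for, a point or a joint stands for the part that bears it (a point fixed in the world has none). Each returns a list of dicts, best first, with "score" (0 to 1); they miss things now and then, are a little off and sometimes report something else, mostly with a low value. They report only what shows in the picture. A call takes as long as a camera call.
- ctrl.masks_of(camera, name): "pixels" (400x640 bool, what is visible of it) and "uv" ([column, row] in pixels, amid what is visible of it).
- ctrl.tip_of(camera, name): "uv" ([column, row] in pixels: a listed point, or the origin of a listed thing).
The state is a dict: "time_s": time; "q": joint angles; "dq": joint speeds; "tau": joint torques, N m; "position": TCP position; "eef_rot": TCP orientation; "wrist_force": force on the tool from outside, world axes, zero at the start; "wrist_torque": the same for the moment, N m; "grip_width": finger opening in mm.
Only numpy, scipy, OpenCV 4.12 (cv2) and the standard library are available. Lean on these libraries where they do the work, as an engineer would, in place of code of your own. Each camera call takes 0.05 s, during which the arm holds its last target.

### The job

Slide the control module on its sled across the bench, over the raised sill and into the test dock, and push it in gently until the dock's spring catch drops behind its contact block and holds it against the sprung contacts; then let go. Slide it rather than carry it: keep both ends of the sled within 2 cm of the bench, do not ram the sill, the guides or the end stop, and leave the loose speed sensor and orange plug alone.

Things in the scene. Friction and masses are not known exactly. Their poses are not given: they have to be found in the camera images.
- sled: Loose sled: flat aluminium plate 120 x 84 x 6 mm, square edges, carrying a grey finned module (top 32 mm above the underside), a black contact block across its front (66 mm wide, 46 to 60 mm ahead of the origin, top at 22 mm) and a black bar handle on top. 0.4 to 0.8 kg. Origin: middle of the underside. x forward to the contact block, z up. Starts flat on the bench.
- handle (a point): Middle of the sled's bar handle: black bar 60 mm long (along the sled's x), 14 mm wide, 14 mm high, its centre 65 mm above the sled's underside and 8 mm behind its origin, on two posts (open from 32 to 58 mm above the underside). Grasp it across, from above. Axes as the sled's.
- nose (a point): Middle of the sled's front lower edge, 60 mm ahead of its origin at underside height.
- tail (a point): Middle of the sled's rear lower edge, 60 mm behind its origin at underside height.
- dock: Test dock fixed on the bench: steel bed plate 6 mm high, 112 mm wide; its front edge, the sill, is a square 6 mm step up. Origin: middle of the sill at bench height (bed at z 6 mm). x: the direction in which the sled slides in, y left, z up. The first 24 mm behind the sill is open above; at the far end stands a black head, 40 mm high, with two white sprung pads and a steel catch with a red tab.
- guides (a point): Start of the dock's two aluminium side rails, 36 mm behind the sill, middle, on the bed; rails run 94 mm on from here, 88 mm apart inside (sled 84). Their lips overhang 6 mm inward, 9.6 mm above the bed (sled plate 6 mm), tops at 13.6 mm: the sled must be level to pass under. The 26 mm before here the rails flare out to 108 mm apart; for the last 12 mm of these the lips flare up.
- pads (a point): Middle of the range in which the sprung pads can stand, 135 mm behind the sill, on the bed. The head is set along a scale, so the free pads really stand anywhere within 15 mm before or behind this point; not measured, feel for it. The catch reaches 28 mm out before the pads over the middle, 16 to 33 mm above the bed; the sled's block lifts it (a few N) before it meets the pads.
- contacts (a joint): How far the sled's block has pressed the sprung pads in, m: 0 free; from 0.0035 the catch can drop behind the block; 0.008 at the rigid end stop. Spring 2.4 N at first touch, 5.2 N at 3.5 mm, 8.8 N at the stop (friction adds 1 to 5 N, damping 0.7 N per 10 mm/s). Let go once the catch has dropped, the sled springs back onto it and the pads stay about 3.5 mm in.
- speed_sensor: Bystander: loose black sensor with an orange ring, 22 x 84 x 20 mm, lying right of the work. Origin: centre of its underside.
- hv_plug: Bystander: loose orange plug, 40 x 85 x 45 mm, lying beyond the dock. Origin: centre of its underside.
- catch (a joint): Angle of the sprung steel catch, rad: 0 fully down (its rest), about 0.25 while the sled's contact block passes under it, 0 again once it has dropped behind the block.

How it is judged:
By the outcome, as a careful person would: the job done as asked, in the order asked, and still so for the second after the job is handed in, with the robot touching nothing.
It also fails if it takes over 59 s, if anything falls off the work surface, if the arm or the gripper's body presses on something with over 40 N, if the wrist force passes 120 N, or if a joint passes its speed limit or range.

## Working session

There is one attempt and no reset: what is moved stays moved. The work goes in short steps, Python scripts to look and compute and a tool call to move; the robot and the scene stay as the last step left them, time stands still between calls to the robot, and variables do not carry over. Pictures are saved under pics/ and viewed, and the job is handed in when it is done.

Besides the shell and the picture viewer there is one more tool, called after "Call:" as name(argument=value, ...) on one line, values as JSON. jog_arm: Moves the arm, as the interface text tells. Its arguments: {"type":"object","properties":{"rows":{"type":"array","items":{"type":"array"}}},"required":["rows"]}

```bash
ls; mkdir -p pics
cat > h.py <<'E'
import numpy as np, cv2
from plant import ctrl
np.set_printoptions(precision=4,suppress=True)
def snap(cam,name):
    im=ctrl.snapshot(cam); cv2.imwrite(f'pics/{name}.png',cv2.cvtColor(im,cv2.COLOR_RGB2BGR)); return im
def cam(c):
    m=ctrl.camera_model(c); return np.array(m['intrinsics'],float),np.array(m['rvec'],float).reshape(3),np.array(m['tvec'],float).reshape(3)
def ray(c,uv):
    K,r,t=cam(c); R=cv2.Rodrigues(r)[0]
    d=R.T@np.linalg.solve(K,np.array([uv[0],uv[1],1.])); return -R.T@t,d
def onz(c,uv,z):
    o,d=ray(c,uv); return o+d*(z-o[2])/d[2]
def proj(c,P):
    K,r,t=cam(c); return cv2.projectPoints(np.array(P,float).reshape(-1,1,3),r,t,K,None)[0].reshape(-1,2)
E
python3 - <<'E'
from h import *
s=ctrl.observe(); print(s['time_s'],s['position'],s['eef_rot'],s['wrist_force'],s['grip_width'],ctrl.hold_point_z)
for c in ['scene','top','wrist']:
    snap(c,c+'0')
    K,r,t=cam(c); print(c,K[0,0],-cv2.Rodrigues(r)[0].T@t)
    for n,z in [('sled',0),('handle',65),('nose',0),('tail',0),('dock',0),('guides',6),('pads',6),('speed_sensor',0),('hv_plug',0)]:
        for d in ctrl.tip_of(c,n)[:2]:
            print(n,round(d['score'],2),np.array(d['uv']),onz(c,d['uv'],z)[:2])
print(ctrl.observe()['time_s'])
E
```

```text
pics
0.0 [141.3156 556.8014 230.3843] [[-0.0008 -0.9692  0.2463]
 [-0.0016  0.2463  0.9692]
 [-1.      0.0004 -0.0017]] [ 0.3043 -0.1479 -0.2546] 85.52508500814147 -18.700000000000003
scene 489.02778477157983 [-146.8715 -577.6549  920.2909]
sled 0.67 [380.1 261.2] [ 463.1427 -204.0189]
handle 0.74 [388.7 251.4] [ 454.5424 -227.24  ]
nose 0.94 [362.5 247.4] [ 466.2233 -147.6967]
tail 0.57 [394.9 280.4] [ 443.8672 -262.0921]
tail 0.36 [270.  166.6] [508.5432 227.3955]
dock 0.68 [328.5 220.2] [473.9831 -29.2111]
guides 0.78 [321.6 210.8] [481.3998   1.8689]
pads 0.65 [319.1 181.5] [555.8341  81.4631]
speed_sensor 0.67 [416.8 244.5] [ 564.1831 -236.5676]
hv_plug 0.84 [268.4 169.6] [496.9266 221.3008]
top 451.7730925470395 [ 297.6516    0.5558 1202.0877]
sled 0.73 [391.1 202.5] [ 462.8432 -203.6585]
handle 0.58 [398.2 197.2] [ 467.0471 -211.4876]
nose 0.64 [367.8 196. ] [ 482.3025 -141.6528]
dock 0.89 [326.4 197.6] [481.068  -29.8856]
guides 0.85 [316.  192.9] [493.6826  -2.2399]
pads 0.58 [281.5 176.8] [540.2143  89.455 ]
speed_sensor 0.78 [403.7 163. ] [ 570.6752 -243.8636]
speed_sensor 0.71 [400.1 197.3] [ 476.3138 -228.7297]
hv_plug 0.57 [230.5 194. ] [498.0795 227.5717]
wrist 337.2363659788091 [ 75.1684 573.282  375.4335]
1.5
```

View pics/scene0.png

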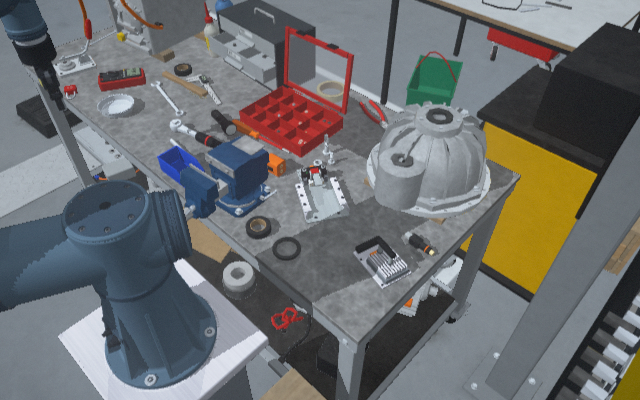

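View pics/top0.png

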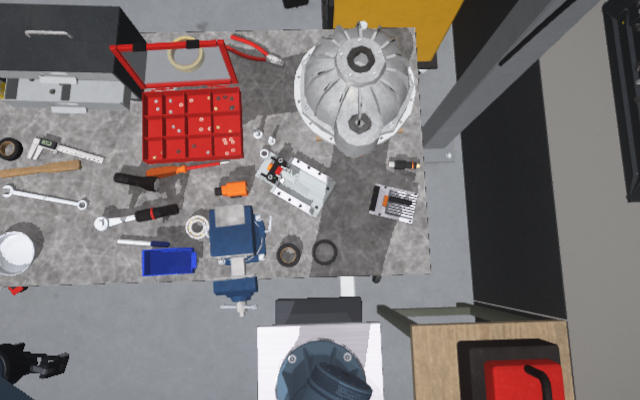

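Run:
```python
import cv2
im=cv2.imread('pics/top0.png')[130:250,220:430]; cv2.imwrite('pics/top0z.png',cv2.resize(im,None,fx=3.8,fy=3.8,interpolation=cv2.INTER_CUBIC))
im=cv2.imread('pics/scene0.png')[140:300,240:440]; cv2.imwrite('pics/scene0z.png',cv2.resize(im,None,fx=3.7,fy=3.7,interpolation=cv2.INTER_CUBIC))
```

```text
(no output)
```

View pics/top0z.png

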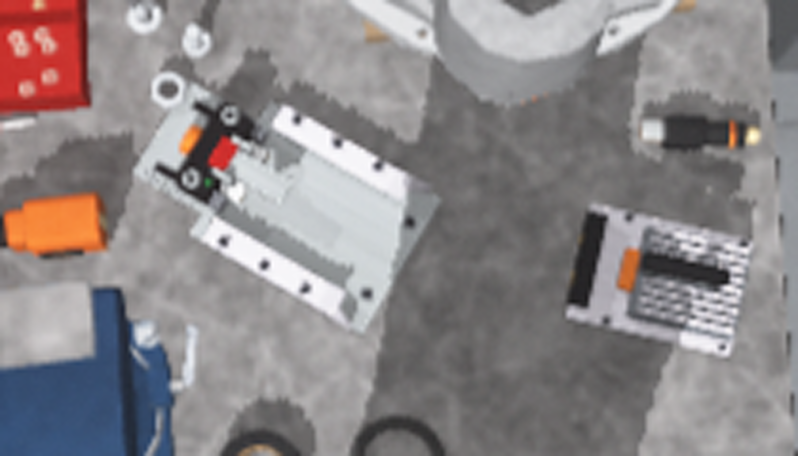

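View pics/scene0z.png

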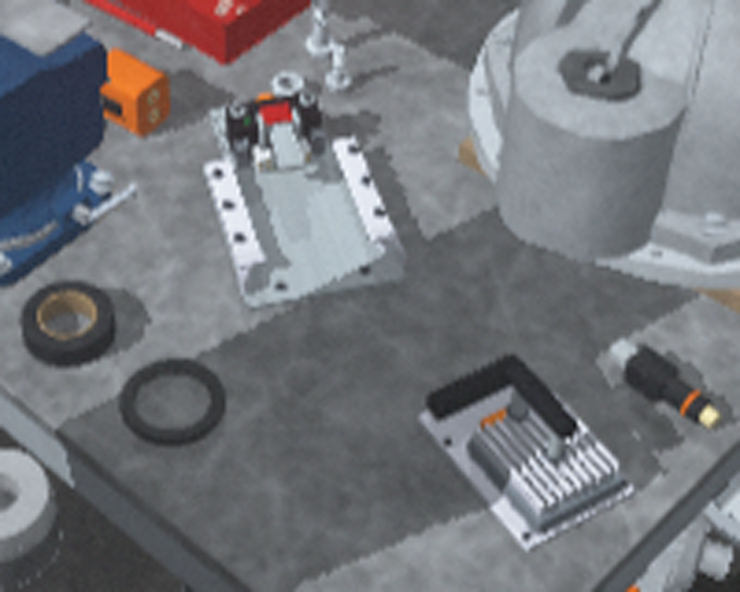

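The scene view shows the dock around (320,195), with its sill toward (325,222), and the sled around (380,262) with its contact block facing the dock. In the top view the dock is at about (300,190), the sled at (395,203), the sensor at (405,164) and the plug at (233,188). The wrist camera will give finer resolution, so I'm moving over the work to use it.

Call:
jog_arm(rows=[[0, [-0.012, -0.2, -0.251], [0.64, 0, 0]], [0, [-0.012, -0.2, -0.251], [0.64, 0, 0]], [0, [-0.012, -0.2, -0.251], [0.64, 0, 0]], [0, [-0.012, -0.2, -0.251], [0.64, 0, 0]], [0, [-0.012, -0.2, -0.251], [0.64, 0, 0]], [0, [-0.012, -0.2, -0.251], [0.64, 0, 0]], [0, [-0.012, -0.2, -0.251], [0.64, 0, 0]], [0, [-0.012, -0.2, -0.251], [0.64, 0, 0]]])

```text
time_s: 2.17
position: [274.2, 262.4, 243.6]
eef_rot: [[0.001, -0.63, 0.777], [-0.0, 0.777, 0.63], [-1.0, -0.001, 0.001]]
wrist_force: [0.9, 0.4, 0.6]
grip_width: 85.4
```

```bash
cat >> h.py <<'E'
def Rh(h): # tool down, jaw axis heading h deg
    h=np.radians(h); z=np.array([np.cos(h),np.sin(h),0]); x=np.array([0,0,-1.]); return np.stack([x,np.cross(z,x),z],1)
def to(P,h,p0=None,R0=None):
    s=ctrl.observe()
    p0=np.array(s['position']) if p0 is None else np.array(p0,float); R0=np.array(s['eef_rot']) if R0 is None else R0
    return (R0.T@(np.array(P,float)-p0)/1000), cv2.Rodrigues(R0.T@Rh(h))[0].ravel()
def st():
    s=ctrl.observe(); R=np.array(s['eef_rot'])
    print('t',round(s['time_s'],3),'p',np.array(s['position']),'h',np.degrees(np.arctan2(R[1,2],R[0,2])),'tilt',R[2],'F',np.array(s['wrist_force']),'T',np.array(s['wrist_torque']),'w',s['grip_width'],'q',np.array(s['q']))
    return s
E
python3 - <<'E'
from h import *
st()
p=np.array([141.576,557.313,231.288])+Rh(75.745)@np.array([-12,-200,-251]); print(p, 75.745-np.degrees(.64))
print(to([455,-140,260],-15)); print(to([455,-140,260],-15,p,Rh(75.745-np.degrees(.64))))
E
```

```text
t 2.167 p [274.2246 262.3755 243.5786] h 39.03667056610471 tilt [-1.     -0.001   0.0008] F [0.9147 0.4141 0.6254] T [-0.0228 -0.0111  0.0131] w 85.4496895417372 q [ 25.6932 -17.6775 117.083   -0.0468  80.5375 -13.3358]
[273.6122 264.7939 243.288 ] 39.07570111162732
(array([-0.0161, -0.4264, -0.113 ]), array([0.9431, 0.0012, 0.0006]))
(array([-0.0167, -0.4286, -0.1143]), array([0.9438, 0.    , 0.    ]))
```

Call:
jog_arm(rows=[[0, [-0.01, -0.3, -0.08], [0.66, 0, 0]], [0, [-0.01, -0.3, -0.08], [0.66, 0, 0]], [0, [-0.01, -0.3, -0.08], [0.66, 0, 0]], [0, [-0.01, -0.3, -0.08], [0.66, 0, 0]], [0, [-0.01, -0.3, -0.08], [0.66, 0, 0]], [0, [-0.01, -0.3, -0.08], [0.66, 0, 0]], [0, [-0.01, -0.3, -0.08], [0.66, 0, 0]], [0, [-0.01, -0.3, -0.08], [0.66, 0, 0]]])

```text
time_s: 2.83
position: [402.0, -22.8, 253.9]
eef_rot: [[0.002, -0.018, 1.0], [-0.002, 1.0, 0.018], [-1.0, -0.002, 0.002]]
wrist_force: [0.6, -0.4, 0.5]
grip_width: 85.5
```

Run:
```python
from h import *
p=np.array([141.576,557.313,231.288])+Rh(75.745)@np.array([-12,-200,-251]); h=75.745-np.degrees(.64)
p=p+Rh(h)@np.array([-10,-300,-80]); h-=np.degrees(.66); print(p,h)
st()
print(to([455,-140,260],-15,p,Rh(h)))
```

```text
[400.6111 -18.528  253.288 ] 1.2604866329929862
t 2.833 p [402.0478 -22.791  253.9394] h 1.0516558643745766 tilt [-1.     -0.0019  0.0018] F [ 0.5679 -0.3827  0.5144] T [0.009  0.0021 0.0039] w 85.4939678991063 q [-20.199  -14.5994 113.5623  -0.0672  80.903  -21.24  ]
(array([-0.0067, -0.1226,  0.0517]), array([0.2838, 0.    , 0.    ]))
```

Call:
jog_arm(rows=[[0, [-0.007, -0.123, 0.052], [0.284, 0, 0]], [0, [-0.007, -0.123, 0.052], [0.284, 0, 0]], [0, [-0.007, -0.123, 0.052], [0.284, 0, 0]], [0, [-0.007, -0.123, 0.052], [0.284, 0, 0]], [0, [-0.007, -0.123, 0.052], [0.284, 0, 0]], [0, [-0.007, -0.123, 0.052], [0.284, 0, 0]]])

```text
time_s: 3.33
position: [454.9, -140.1, 259.9]
eef_rot: [[-0.001, 0.26, 0.966], [0.001, 0.966, -0.26], [-1.0, 0.001, -0.001]]
wrist_force: [-0.3, 0.2, -0.7]
grip_width: 85.3
```

Run:
```python
from h import *
st(); c='wrist'
K,r,t=cam(c)
im=snap(c,'w1'); np.savez('w1.npz',K=K,r=r,t=t)
print(-cv2.Rodrigues(r)[0].T@t, cv2.Rodrigues(r)[0])
for n,z in [('sled',0),('handle',65),('nose',0),('tail',0),('dock',0),('guides',6),('pads',6),('speed_sensor',0),('hv_plug',0)]:
    for d in ctrl.tip_of(c,n)[:2]:
        print(n,round(d['score'],2),np.array(d['uv']),onz(c,d['uv'],z)[:2])
st()
```

```text
t 3.333 p [ 454.8826 -140.1113  259.8543] h -15.042594000304522 tilt [-1.      0.0008 -0.0014] F [-0.2934  0.1969 -0.729 ] T [-0.0004 -0.0033  0.0261] w 85.31374293055812 q [-31.4653  -4.035  103.8274   0.024   80.297  -16.4267]
[473.4175 -74.6573 404.0517] [[ 0.9659 -0.2589 -0.0015]
 [-0.2488 -0.9298  0.2714]
 [-0.0717 -0.2617 -0.9625]]
sled 0.9 [337.6 223.1] [ 458.6076 -211.057 ]
handle 0.94 [337.7 246.1] [ 454.8324 -214.4081]
nose 0.64 [338.3 173.3] [ 475.324  -149.6571]
tail 0.72 [336.3 262.4] [ 444.3529 -263.6597]
dock 0.63 [316.   69.3] [480.0693 -29.4909]
guides 0.86 [321.   36.3] [493.8919   0.2072]
pads 0.3 [335.2 175.1] [ 471.5885 -150.5605]
speed_sensor 0.58 [422.9 224.6] [ 563.3202 -242.0985]
t 3.833 p [ 455.3086 -139.9236  260.4503] h -14.967386400407925 tilt [-1.     -0.0001  0.0004] F [-0.4796 -0.028  -1.0808] T [-0.0598 -0.0088 -0.0115] w 85.12733750454953 q [-31.4023  -4.0927 103.8121   0.0013  80.2591 -16.4352]
```

View pics/w1.png

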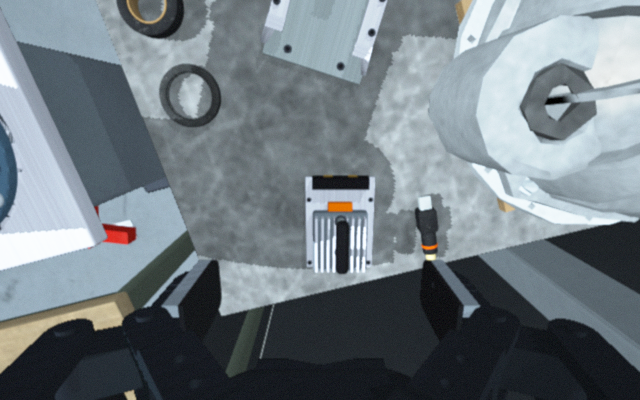

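The sled shows at (305–375, 177–272) in the wrist view. The dock's sill edge runs from (263,52) to (360,83), and the sensor is at (428,228). I'm zooming in to pick corners.

Run:
```python
import cv2
im=cv2.imread('pics/w1.png')
cv2.imwrite('pics/w1s.png',cv2.resize(im[160:290,280:400],None,fx=4.6,fy=4.6,interpolation=cv2.INTER_CUBIC))
cv2.imwrite('pics/w1d.png',cv2.resize(im[0:100,240:420],None,fx=4.4,fy=4.4,interpolation=cv2.INTER_CUBIC))
```

```text
(no output)
```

View pics/w1s.png

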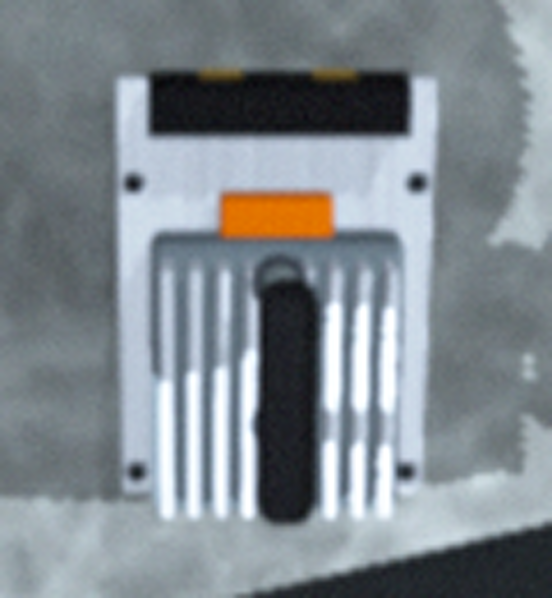

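View pics/w1d.png

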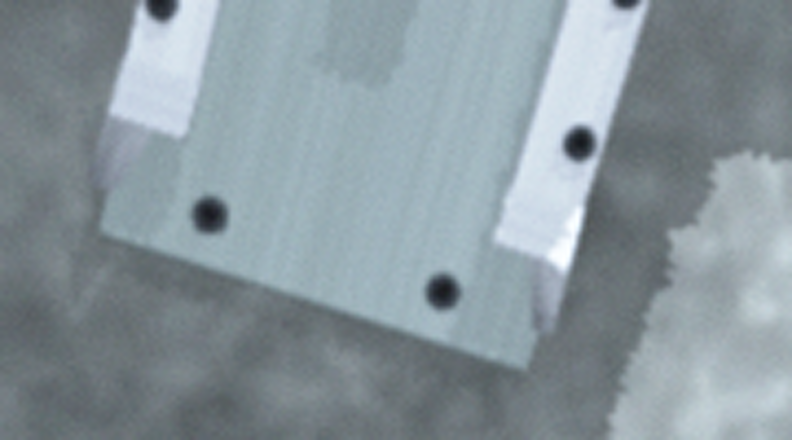

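```bash
cat > pose.py <<'E'
from h import *
from scipy.optimize import least_squares
def fit(camd,obj,uv,x0):
    K,r,t=camd
    def f(x):
        a=np.radians(x[2]);c,s=np.cos(a),np.sin(a)
        P=np.array(obj,float); W=np.stack([x[0]+c*P[:,0]-s*P[:,1],x[1]+s*P[:,0]+c*P[:,1],P[:,2]],1)
        return (cv2.projectPoints(W.reshape(-1,1,3),r,t,K,None)[0].reshape(-1,2)-uv).ravel()
    o=least_squares(f,x0,loss='soft_l1'); return o.x,o.fun.reshape(-1,2)
E
python3 - <<'E'
from pose import *
d=np.load('w1.npz'); cd=(d['K'],d['r'],d['t'])
z=lambda p,f,o:(np.array(p,float)+.5)/f-.5+np.array(o)
uv=z([(117,78),(437,78),(122,492),(425,490),(287,281),(287,522),(151,73),(409,73)],4.6,(280,160))
obj=[(60,42,6),(60,-42,6),(-60,42,6),(-60,-42,6),(22,0,72),(-38,0,72),(60,33,22),(60,-33,22)]
print(*fit(cd,obj,uv,[460,-205,75]))
uv=z([(100,235),(528,368)],4.4,(240,0)); 
print(*fit(cd,[(0,56,6),(0,-56,6)],uv,[478,-30,60]))
E
```

```text
[ 461.1354 -208.5984   75.3926] [[-0.5853 -2.4654]
 [ 0.1936 -2.9315]
 [ 0.1652 -0.6522]
 [-0.6222 -0.589 ]
 [ 0.7094  0.8682]
 [ 0.1008  1.0092]
 [-0.7981  1.0874]
 [ 0.5831  0.7081]]
[475.0886 -28.6018  58.8257] [[-0.3622 -0.0764]
 [ 0.3713  0.1062]]
```

Run:
```python
from pose import *
d=np.load('w1.npz'); cd=(d['K'],d['r'],d['t'])
z=lambda p,f,o:(np.array(p,float)+.5)/f-.5+np.array(o)
uv=z([(117,78),(437,78),(122,492),(425,490),(287,281),(287,522),(151,73),(409,73)],4.6,(280,160))
obj=np.array([(60,42,6),(60,-42,6),(-60,42,6),(-60,-42,6),(22,0,72),(-38,0,72),(60,33,22),(60,-33,22)],float)
for s in [[0,1,2,3],[4,5],[6,7],[0,1],[2,3]]: print(s,*fit(cd,obj[s],uv[s],[460,-205,75]))
o2=obj.copy(); o2[:2,2]=0
print(*fit(cd,o2,uv,[460,-205,75]))
K,r,t=cd
a=np.radians(75.4)
for k,f in [('top','top0'),('scene','scene0')]:
    im=cv2.imread(f'pics/{f}.png')
    for (x,y,h,ob) in [(461.1,-208.6,75.4,[(60,42,6),(60,-42,6),(-60,-42,6),(-60,42,6)]),(461.1,-208.6,75.4,[(22,0,72),(-38,0,72)]),(475.1,-28.6,58.8,[(0,56,6),(0,-56,6),(130,-56,6),(130,56,6)]),(475.1,-28.6,58.8,[(36,44,6),(130,44,6),(130,-44,6),(36,-44,6)])]:
        c,s=np.cos(np.radians(h)),np.sin(np.radians(h)); P=np.array(ob,float)
        W=np.stack([x+c*P[:,0]-s*P[:,1],y+s*P[:,0]+c*P[:,1],P[:,2]],1)
        pts=proj(k,W)
        big=(pts*16).round().astype(int)
        cv2.polylines(im,[big.reshape(-1,1,2)],True,(0,0,255),1,cv2.LINE_AA,4)
    im=im[130:300,220:430]; cv2.imwrite(f'pics/{k}ov.png',cv2.resize(im,None,fx=3.5,fy=3.5,interpolation=cv2.INTER_CUBIC))
```

```text
[0, 1, 2, 3] [ 460.824  -210.8946   75.3766] [[-0.3014 -0.5773]
 [ 0.3688 -1.0219]
 [ 0.3994  0.9646]
 [-0.4811  1.046 ]]
[4, 5] [ 460.9039 -207.4356   75.9937] [[-0.0017 -0.1047]
 [ 0.0017  0.1148]]
[6, 7] [ 461.1019 -207.5254   74.9896] [[-0.709   0.004 ]
 [ 0.7085  0.0231]]
[0, 1] [ 460.1736 -211.7365   75.0014] [[-0.3093  0.0038]
 [ 0.309   0.0131]]
[2, 3] [ 461.1409 -209.492    75.4597] [[ 0.411  -0.008 ]
 [-0.4105 -0.0137]]
[ 461.2206 -208.6165   75.3038] [[-0.2058 -3.4178]
 [-0.4219 -3.7717]
 [ 0.1596 -0.7011]
 [-0.6285 -0.5456]
 [ 0.8263  0.8639]
 [ 0.1267  1.0057]
 [-0.6421  1.0391]
 [ 0.7385  0.7476]]
```

View pics/topov.png

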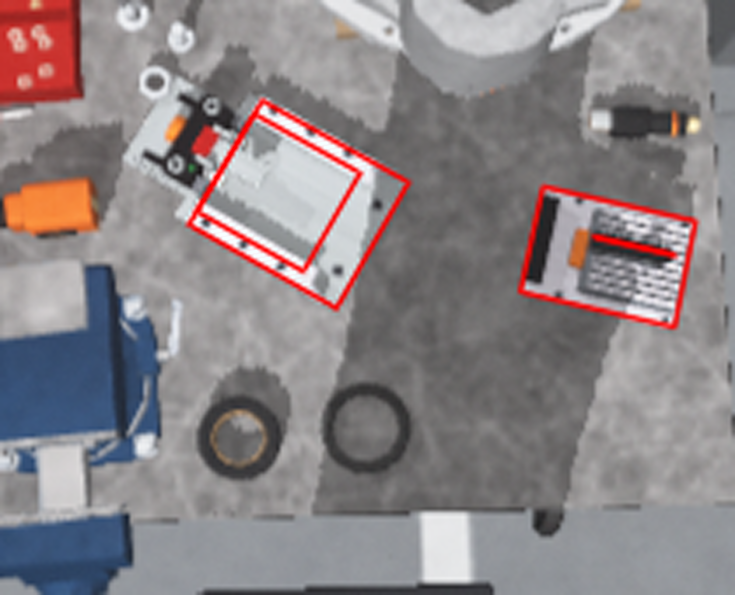

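View pics/sceneov.png

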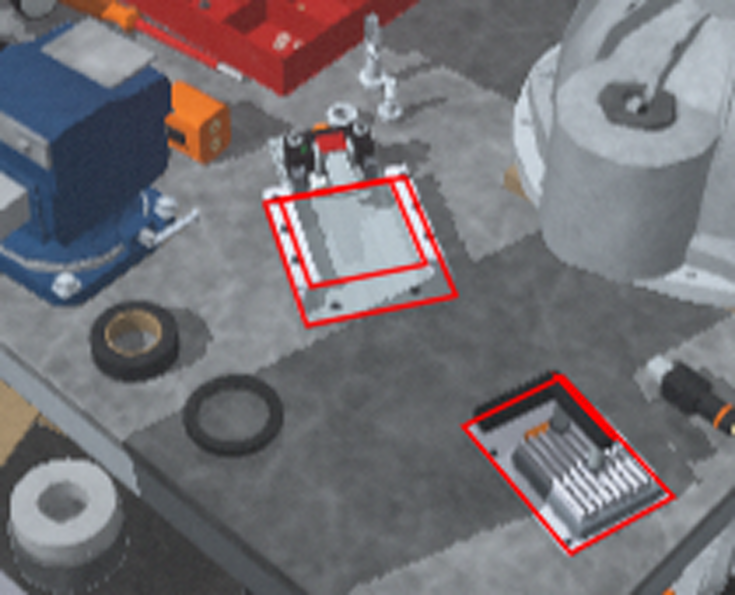

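Both overlays match the pictures to about 2 mm, with the sled at (461,-208.5, 75.4°) and the dock at (475,-28.6, 58.8°). Next is the grasp.

```bash
cat >> h.py <<'E'
import json,os
def cmdpose():
    p=np.array([141.576,557.313,231.288]);R=Rh(75.745)
    for s,t in json.load(open('log.json')):
        p=p+R@(np.array(s)*1000); R=R@cv2.Rodrigues(np.array(t,float))[0]
    return p,R
def log(s,t):
    L=json.load(open('log.json')) if os.path.exists('log.json') else []
    L.append([s,t]); json.dump(L,open('log.json','w'))
def rel(P,h):
    p,R=cmdpose(); a,b=to(P,h,p,R); print('rel',a,b); return a,b
E
python3 - <<'E'
from h import *
log([-.012,-.2,-.251],[.64,0,0]);log([-.01,-.3,-.08],[.66,0,0]);log([-.007,-.123,.052],[.284,0,0])
p,R=cmdpose();print(p,np.degrees(np.arctan2(R[1,2],R[0,2])))
rel([459.1,-216.3,46.3],-14.6)
E
```

```text
[ 455.3042 -140.3544  260.288 ] -15.011514748722396
rel [ 0.214  -0.0724  0.0233] [-0.0072  0.      0.    ]
```

Call:
jog_arm(rows=[[0, [0.03, -0.025, 0.008], [0, 0, 0]], [0, [0.06, -0.05, 0.016], [-0.004, 0, 0]], [0, [0.09, -0.0724, 0.0233], [-0.007, 0, 0]], [0, [0.12, -0.0724, 0.0233], [-0.007, 0, 0]], [0, [0.15, -0.0724, 0.0233], [-0.007, 0, 0]], [0, [0.16, -0.0724, 0.0233], [-0.007, 0, 0]], [0, [0.16, -0.0724, 0.0233], [-0.007, 0, 0]], [0, [0.16, -0.0724, 0.0233], [-0.007, 0, 0]]])

```text
time_s: 4.5
position: [459.3, -216.2, 100.8]
eef_rot: [[-0.0, 0.252, 0.968], [0.0, 0.968, -0.252], [-1.0, 0.0, -0.0]]
wrist_force: [-0.0, -0.4, 0.6]
grip_width: 85.7
```

Run:
```python
from h import *
log([.16,-.0724,.0233],[-.007,0,0])
st(); K,r,t=cam('wrist'); snap('wrist','w2'); np.savez('w2.npz',K=K,r=r,t=t)
a=np.radians(75.4);c,s=np.cos(a),np.sin(a)
im=cv2.imread('pics/w2.png')
for ob in ([(22,7,72),(22,-7,72),(-38,-7,72),(-38,7,72)],[(60,42,6),(60,-42,6),(-60,-42,6),(-60,42,6)]):
    P=np.array(ob,float);W=np.stack([461.1+c*P[:,0]-s*P[:,1],-208.5+s*P[:,0]+c*P[:,1],P[:,2]],1)
    cv2.polylines(im,[(proj('wrist',W)*16).astype(int).reshape(-1,1,2)],True,(0,0,255),1,cv2.LINE_AA,4)
cv2.imwrite('pics/w2o.png',im)
```

```text
t 4.5 p [ 459.3087 -216.2399  100.8326] h -14.586374133417952 tilt [-1.      0.0001 -0.0002] F [-0.0298 -0.4051  0.553 ] T [ 0.0333  0.0627 -0.0003] w 85.70468918492729 q [-38.6289  11.1634 107.7471   0.0013  61.1034 -24.0431]
```

View pics/w2o.png

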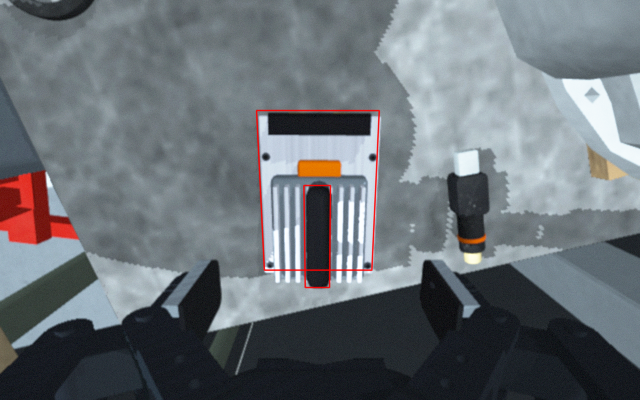

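The overlay matches the handle at (318,237) and the plate, and the sensor is well clear of the right finger. I'm descending and closing.

Call:
jog_arm(rows=[[0, [0.03, 0, 0], [0, 0, 0]], [0, [0.05, 0, 0], [0, 0, 0]], [0, [0.054, 0, 0], [0, 0, 0]], [0, [0.054, 0, 0], [0, 0, 0]], [150, [0.054, 0, 0], [0, 0, 0]], [255, [0.054, 0, 0], [0, 0, 0]], [255, [0.054, 0, 0], [0, 0, 0]], [255, [0.054, 0, 0], [0, 0, 0]]])

```text
time_s: 5.22
position: [459.9, -216.9, 47.6]
eef_rot: [[0.002, 0.252, 0.968], [-0.001, 0.968, -0.252], [-1.0, -0.001, 0.002]]
wrist_force: [0.8, -0.4, 1.0]
grip_width: 38.8
```

Call:
jog_arm(rows=[[255, [0, 0, 0], [0, 0, 0]], [255, [0, 0, 0], [0, 0, 0]], [255, [0, 0, 0], [0, 0, 0]], [255, [0, 0, 0], [0, 0, 0]]])

```text
time_s: 5.55
position: [458.5, -216.3, 46.5]
eef_rot: [[-0.001, 0.252, 0.968], [0.0, 0.968, -0.252], [-1.0, -0.0, -0.001]]
wrist_force: [-5.2, 0.8, 6.0]
grip_width: 12.6
```

Run:
```python
from h import *
log([.054,0,0],[0,0,0])
st(); K,r,t=cam('wrist'); snap('wrist','w3'); np.savez('w3.npz',K=K,r=r,t=t);print(cmdpose()[0])
```

```text
t 5.55 p [ 458.5022 -216.2788   46.514 ] h -14.609566222854465 tilt [-1.     -0.     -0.0012] F [-5.1666  0.7629  5.9802] T [ 0.0964  0.5802 -0.0541] w 12.614952668642948 q [-38.6706  16.4549 109.0234  -0.0372  54.5865 -24.0394]
[ 459.0565 -216.3186   46.288 ]
```

View pics/w3.png

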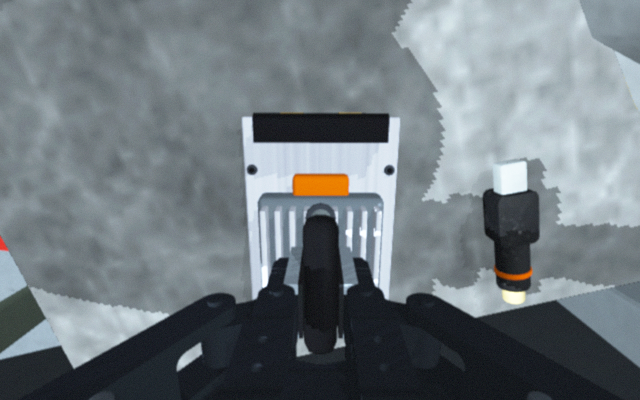

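The sled is gripped (width 12.6), and in this view it is square to the tool, with its block edges level at v≈113. I'm unloading it slightly and sliding it to the front of the dock.

Run:
```python
from h import *
rel([432.1,-99.6,48.3],-31.2)
```

```text
rel [-0.002   0.1061 -0.0555] [0.2895 0.     0.    ]
```

Call:
jog_arm(rows=[[255, [-0.0015, 0, 0], [0, 0, 0]], [255, [-0.002, 0.008, -0.004], [0.02, 0, 0]], [255, [-0.002, 0.024, -0.0125], [0.06, 0, 0]], [255, [-0.002, 0.044, -0.023], [0.12, 0, 0]], [255, [-0.002, 0.066, -0.0345], [0.18, 0, 0]], [255, [-0.002, 0.086, -0.045], [0.235, 0, 0]], [255, [-0.002, 0.1, -0.052], [0.275, 0, 0]], [255, [-0.002, 0.1061, -0.0555], [0.29, 0, 0]]])

```text
time_s: 6.27
position: [430.2, -96.9, 47.0]
eef_rot: [[-0.003, 0.519, 0.855], [0.002, 0.855, -0.519], [-1.0, 0.0, -0.004]]
wrist_force: [-0.4, -0.1, -7.3]
grip_width: 12.6
```

Call:
jog_arm(rows=[[255, [0, 0, 0], [0, 0, 0]], [255, [0, 0, 0], [0, 0, 0]]])

```text
time_s: 6.43
position: [431.6, -99.1, 47.7]
eef_rot: [[-0.001, 0.517, 0.856], [0.0, 0.856, -0.517], [-1.0, -0.0, -0.001]]
wrist_force: [0.5, -0.6, -6.9]
grip_width: 12.5
```

Run:
```python
from h import *
log([-.002,.1061,-.0555],[.29,0,0])
st(); K,r,t=cam('wrist'); snap('wrist','w4'); np.savez('w4.npz',K=K,r=r,t=t);print(cmdpose()[0])
for n,z in [('dock',0),('guides',6),('pads',6),('nose',0)]:
    for d in ctrl.tip_of('wrist',n)[:1]: print(n,round(d['score'],2),np.array(d['uv']),onz('wrist',d['uv'],z)[:2])
```

```text
t 6.433 p [431.6078 -99.1351  47.6944] h -31.13486236762079 tilt [-1.     -0.0001 -0.001 ] F [ 0.4838 -0.6445 -6.9408] T [-0.0472  0.0153  0.0351] w 12.515382760388695 q [-28.3616   9.1159 118.1324  -0.0016  52.8115   2.7743]
[432.1145 -99.6499  48.288 ]
dock 0.7 [319.5  83.3] [475.2984 -29.8784]
guides 0.58 [320.    6.7] [493.8195  -0.2074]
nose 0.98 [319.3 111.1] [467.8326 -42.312 ]
```

View pics/w4.png

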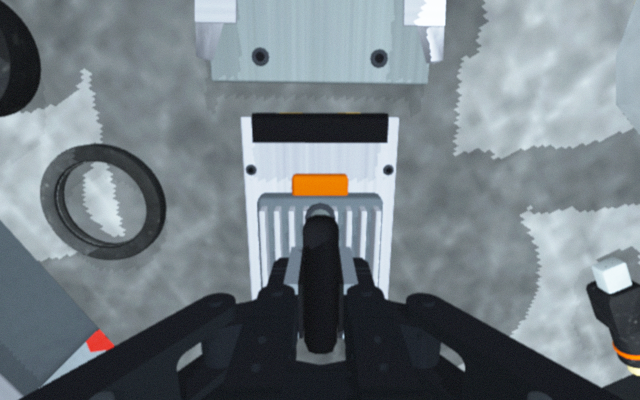

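The sill edge is level at v≈82, from u=211 to 428 (middle 319.5). The plate's front edge runs from u=243 to 399 (middle 321), so alignment is close. I'm measuring it more exactly.

Run:
```python
import cv2
im=cv2.imread('pics/w4.png')
cv2.imwrite('pics/w4z.png',cv2.resize(im[0:190,190:450],None,fx=3,fy=3,interpolation=cv2.INTER_CUBIC))
```

```text
(no output)
```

View pics/w4z.png

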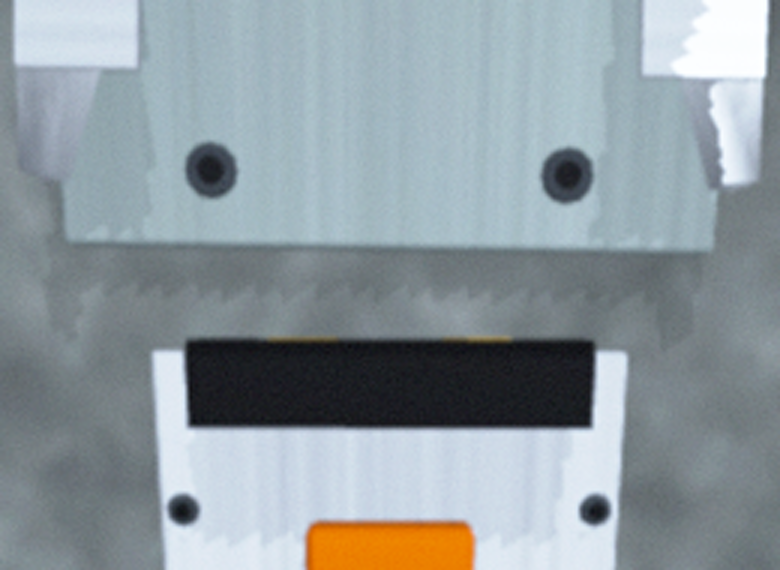

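Run:
```python
from pose import *
d=np.load('w4.npz'); cd=(d['K'],d['r'],d['t'])
z=lambda p,f,o:(np.array(p,float)+.5)/f-.5+np.array(o)
uv=z([(68,241),(713,250)],3,(190,0)); 
print('dock',*fit(cd,[(0,56,6),(0,-56,6)],uv,[478,-30,60]))
uv=z([(152,350),(627,350),(187,341),(593,342)],3,(190,0))
for zz in (0,1.5): print('sled',*fit(cd,np.array([(60,42,6),(60,-42,6),(60,33,22),(60,-33,22)])+[0,0,zz],uv,[436,-93,59]))
for zz in (0,1.5): print('sled',*fit(cd,np.array([(60,42,6),(60,-42,6)])+[0,0,zz],uv[:2],[436,-93,59]))
for zz in (0,1.5): print('sled blk',*fit(cd,np.array([(60,33,22),(60,-33,22)])+[0,0,zz],uv[2:],[436,-93,59]))
```

```text
dock [474.9303 -28.5859  58.1423] [[-0.4785  0.0302]
 [ 0.4789  0.0407]]
sled [435.2094 -93.9501  58.8127] [[ 0.3491 -1.9864]
 [-0.0569 -1.7359]
 [-0.3346  1.4131]
 [ 0.068   1.2952]]
sled [435.1773 -94.0161  58.8309] [[-0.3139 -1.7847]
 [ 0.5434 -1.5847]
 [-0.9648  1.6312]
 [ 0.6264  1.4701]]
sled [434.7284 -94.7664  58.9006] [[ 0.3167 -0.0188]
 [-0.3163 -0.0184]]
sled [434.7358 -94.7648  58.9009] [[-0.3231  0.0193]
 [ 0.3227  0.0188]]
sled blk [435.5478 -93.42    58.7642] [[-0.2723  0.0134]
 [ 0.2721  0.0144]]
sled blk [435.5538 -93.4202  58.7649] [[-0.877   0.0341]
 [ 0.8759  0.0363]]
```

```bash
cat >> h.py <<'E'
DY=58.14; DO=np.array([474.93,-28.59]); ex=np.array([np.cos(np.radians(DY)),np.sin(np.radians(DY))]); ey=np.array([-ex[1],ex[0]])
def dk(xd,yd,z): return np.r_[DO+ex*xd+ey*yd,z]
def dst():
    s=st(); d=np.array(s['position'])[:2]-DO; F=np.array(s['wrist_force']); print('TCP dock',d@ex,d@ey,s['position'][2],'F dock',F[:2]@ex,F[:2]@ey,F[2])
    p,R=cmdpose(); d=p[:2]-DO; print('CMD dock',d@ex,d@ey,p[2],'h',np.degrees(np.arctan2(R[1,2],R[0,2])))
E
python3 - <<'E'
from h import *
dst(); rel(dk(-80,-.2,56),DY-90)
E
```

```text
t 6.683 p [ 432.2698 -100.2835   48.2244] h -31.26286728959631 tilt [-1.     -0.      0.0001] F [ 1.024  -0.1703 -6.9364] T [ 0.0315 -0.0046 -0.0186] w 12.812882733358093 q [-28.454    9.1185 118.0445  -0.003   52.8332   2.8107]
TCP dock -83.41023519444062 -1.610043463855416 48.22444376936194 F dock 0.39588795829276596 -0.9595869791054652 -6.936378008931444
CMD dock -82.95403718170589 -1.1437207796553144 48.28800000000001 h -31.226220350924695
rel [-0.0077  0.003  -0.0009] [0.0111 0.     0.    ]
```

Call:
jog_arm(rows=[[255, [-0.003, 0.001, -0.0003], [0.004, 0, 0]], [255, [-0.006, 0.002, -0.0006], [0.008, 0, 0]], [255, [-0.007, 0.003, -0.0009], [0.011, 0, 0]], [255, [-0.007, 0.003, -0.0009], [0.011, 0, 0]], [255, [-0.007, 0.003, -0.0009], [0.011, 0, 0]]])

```text
time_s: 7.1
position: [433.1, -96.6, 55.5]
eef_rot: [[0.0, 0.528, 0.849], [-0.0, 0.849, -0.528], [-1.0, 0.0, 0.0]]
wrist_force: [-0.9, -0.3, -6.6]
grip_width: 12.6
```

Run:
```python
from h import *
log([-.007,.003,-.0009],[.011,0,0])
dst(); K,r,t=cam('wrist'); im=snap('wrist','w5'); np.savez('w5.npz',K=K,r=r,t=t)
snap('scene','s5'); dst()
a=cv2.imread('pics/w5.png');b=cv2.imread('pics/s5.png')
cv2.imwrite('pics/w5z.png',cv2.resize(a[0:190,190:450],None,fx=3,fy=3,interpolation=cv2.INTER_CUBIC))
cv2.imwrite('pics/s5z.png',cv2.resize(b[150:290,260:420],None,fx=4.2,fy=4.2,interpolation=cv2.INTER_CUBIC))
```

```text
t 7.1 p [433.0628 -96.635   55.5004] h -31.84645160844333 tilt [-1.      0.      0.0005] F [-0.8512 -0.3497 -6.6452] T [ 0.0511 -0.0207 -0.041 ] w 12.642129634143371 q [-27.9741   8.2357 117.9359  -0.0014  53.801    3.8732]
TCP dock -79.89276500718451 -0.35773814280918853 55.50040386100857 F dock -0.7462983644907855 0.5384287473741882 -6.645218237764171
CMD dock -79.96417590081776 -0.2105918919628837 55.28800000000001 h -31.8564739255686
t 7.2 p [432.9069 -96.5917  55.3292] h -31.845542328255796 tilt [-1.     -0.      0.0001] F [-0.6361  0.2643 -6.7112] T [ 0.0626 -0.0524  0.007 ] w 12.622451723976086 q [-27.9784   8.2499 117.9461  -0.002   53.7973   3.8683]
TCP dock -79.93826848553805 -0.20247281342512988 55.32917320527476 F dock -0.11131741302595868 0.6797951760697961 -6.711165328994823
CMD dock -79.96417590081776 -0.2105918919628837 55.28800000000001 h -31.8564739255686
```

View pics/w5z.png

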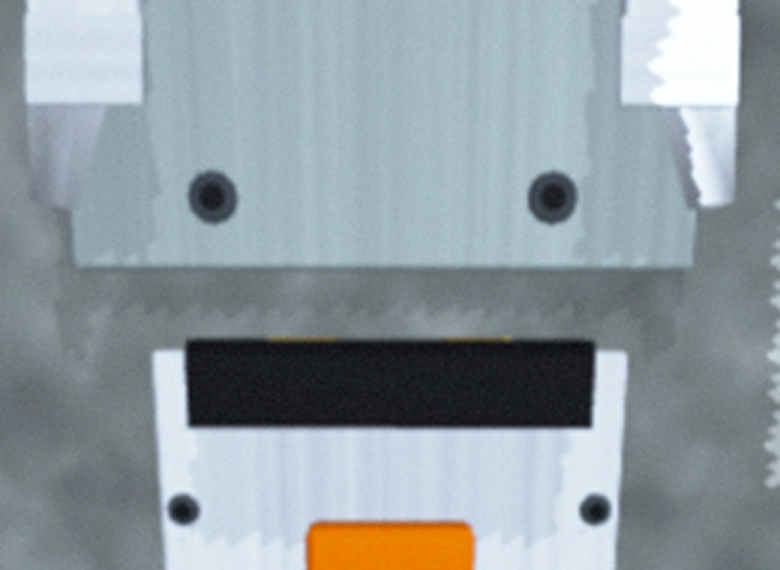

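View pics/s5z.png

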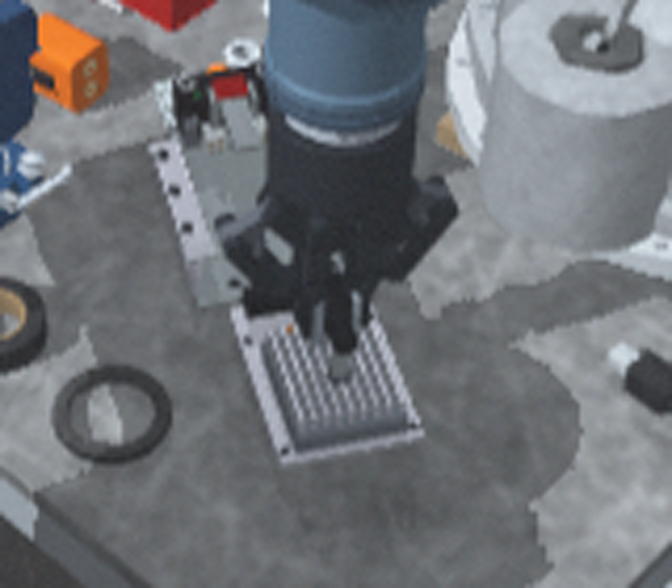

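Run:
```python
from h import *
d=np.load('w5.npz'); K,r,t=d['K'],d['r'],d['t']; R=cv2.Rodrigues(r)[0]; o=-R.T@t
def w(p,z):
    uv=(np.array(p,float)+.5)/3-.5+[190,0]; dd=R.T@np.linalg.solve(K,np.r_[uv,1]); P=o+dd*(z-o[2])/dd[2]
    q=P[:2]-DO; return q@ex,q@ey
for n,p,z in [('sillL',(76,266),6),('sillR',(694,266),6),('scrL',(213,196),6),('scrR',(552,197),6),('lipL',(142,103),19.6),('lipR',(621,103),19.6),('lipLo',(24,102),19.6),('lipRo',(741,102),19.6),('plL',(152,350),15),('plR',(627,350),15),('blL',(187,341),31),('blR',(593,341),31),('ssL',(183,509),15),('ssR',(595,509),15),('orL',(307,524),30),('orR',(473,524),30)]: print(n,*np.round(w(p,z),2))
```

```text
sillL -0.01 55.94
sillR 0.08 -55.96
scrL 11.79 30.58
scrR 11.68 -29.74
lipL 24.12 39.16
lipR 24.19 -38.27
lipLo 24.25 58.22
lipRo 24.35 -57.66
plL -14.55 41.06
plR -14.49 -42.75
blL -12.89 31.68
blR -12.83 -33.59
ssL -42.84 37.16
ssR -42.78 -38.67
orL -42.84 13.13
orR -42.82 -15.05
```

The yaw is now square: the sill is level at v=266 in the zoom. The sled sits about 1.1 mm right of the dock axis, so I'm shifting it left, then crossing the sill with the underside about 9 mm up.

Call:
jog_arm(rows=[[255, [0, 0, -0.0011], [0, 0, 0]], [255, [0, 0.003, -0.0011], [0, 0, 0]], [255, [0, 0.009, -0.0011], [0, 0, 0]], [255, [0, 0.016, -0.0011], [0, 0, 0]], [255, [0, 0.022, -0.0011], [0, 0, 0]], [255, [0, 0.027, -0.0011], [0, 0, 0]], [255, [0, 0.03, -0.0011], [0, 0, 0]], [255, [0, 0.03, -0.0011], [0, 0, 0]]])

```text
time_s: 7.87
position: [448.2, -69.8, 55.3]
eef_rot: [[0.0, 0.527, 0.85], [0.0, 0.85, -0.527], [-1.0, 0.0, -0.0]]
wrist_force: [0.3, -0.6, -7.2]
grip_width: 13.5
```

Run:
```python
from h import *
log([0,.03,-.0011],[0,0,0])
dst(); K,r,t=cam('wrist'); im=snap('wrist','w6'); np.savez('w6.npz',K=K,r=r,t=t)
a=cv2.imread('pics/w6.png')
cv2.imwrite('pics/w6z.png',cv2.resize(a[0:190,190:450],None,fx=3,fy=3,interpolation=cv2.INTER_CUBIC))
```

```text
t 7.867 p [448.1596 -69.8268  55.2706] h -31.794313086858683 tilt [-1.      0.0001 -0.    ] F [ 0.3057 -0.6221 -7.1589] T [ 0.021  -0.0642 -0.019 ] w 13.487662655616209 q [-23.915    9.4448 116.54     0.0096  54.015    7.8737]
TCP dock -49.154669593369626 0.9705161198316367 55.2705883121436 F dock -0.36703237459264265 -0.5880023498456615 -7.158863729398706
CMD dock -49.96424365339761 0.8912543542078526 55.28800000000001 h -31.8564739255686
```

View pics/w6z.png

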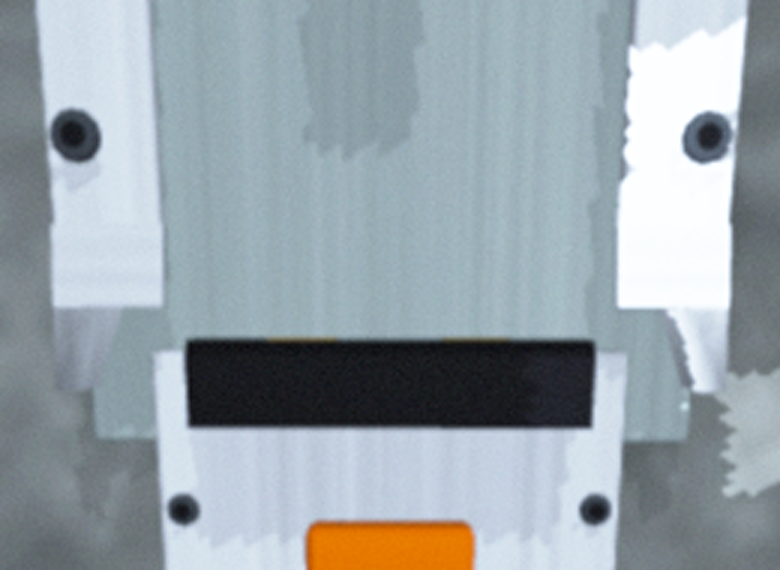

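The nose is over the bed and centred, with lip inner edges at u=163 and 618 in the zoom against a sled middle of 390. I'm lowering until it nearly touches the bed.

Call:
jog_arm(rows=[[255, [0.001, 0, 0], [0, 0, 0]], [255, [0.002, 0, 0], [0, 0, 0]], [255, [0.0025, 0, 0], [0, 0, 0]], [255, [0.0025, 0, 0], [0, 0, 0]]])

```text
time_s: 8.25
position: [447.7, -70.7, 52.7]
eef_rot: [[-0.0, 0.528, 0.849], [0.0, 0.849, -0.528], [-1.0, -0.0, -0.0]]
wrist_force: [0.5, -0.0, -6.3]
grip_width: 13.1
```

Run:
```python
from h import *
log([.0025,0,0],[0,0,0])
dst()
```

```text
t 8.25 p [447.6771 -70.7106  52.6754] h -31.87933801750233 tilt [-1.     -0.     -0.0002] F [ 0.4691 -0.0325 -6.3449] T [ 0.0295 -0.0021  0.0152] w 13.12842919738019 q [-24.0407   9.712  116.6269  -0.      53.6704   7.8387]
TCP dock -50.160024895303245 0.9137816242258958 52.67542751997001 F dock 0.21998176907604258 -0.4155575599493668 -6.344925369347602
CMD dock -49.96424365339761 0.8912543542078526 52.78800000000001 h -31.8564739255686
```

Call:
jog_arm(rows=[[255, [0.0004, 0, 0], [0, 0, 0]], [255, [0.0008, 0, 0], [0, 0, 0]], [255, [0.0008, 0, 0], [0, 0, 0]]])

```text
time_s: 8.5
position: [448.0, -70.8, 52.3]
eef_rot: [[0.0, 0.528, 0.849], [-0.0, 0.849, -0.528], [-1.0, -0.0, 0.0]]
wrist_force: [-1.7, -0.3, -3.4]
grip_width: 12.9
```

Run:
```python
from h import *
log([.0008,0,0],[0,0,0])
dst()
```

```text
t 8.5 p [447.9903 -70.8069  52.2651] h -31.867488952861557 tilt [-1.     -0.      0.0005] F [-1.7325 -0.2668 -3.366 ] T [0.0376 0.0485 0.0349] w 12.908056431529028 q [-24.0317   9.7756 116.615   -0.0065  53.5825   7.8397]
TCP dock -50.0765542612142 0.5969908553684687 52.26510545395938 F dock -1.1411280962551564 1.3306242155135375 -3.3659540389488334
CMD dock -49.96424365339761 0.8912543542078526 51.988000000000014 h -31.8564739255686
```

Call:
jog_arm(rows=[[255, [-0.0005, 0.001, 0], [0, 0, 0]], [255, [-0.0005, 0.004, 0], [0, 0, 0]], [255, [-0.0005, 0.008, 0], [0, 0, 0]], [255, [-0.0005, 0.012, 0], [0, 0, 0]], [255, [-0.0005, 0.016, 0], [0, 0, 0]], [255, [-0.0005, 0.02, 0], [0, 0, 0]], [255, [-0.0005, 0.024, 0], [0, 0, 0]], [255, [-0.0005, 0.027, 0], [0, 0, 0]]])

```text
time_s: 9.17
position: [462.4, -47.2, 52.5]
eef_rot: [[0.0, 0.527, 0.85], [-0.0, 0.85, -0.527], [-1.0, 0.0, 0.0]]
wrist_force: [-0.1, -1.7, -4.3]
grip_width: 13.0
```

Run:
```python
from h import *
log([-.0005,.027,0],[0,0,0])
dst(); K,r,t=cam('wrist'); im=snap('wrist','w7'); dst()
a=cv2.imread('pics/w7.png')
cv2.imwrite('pics/w7z.png',cv2.resize(a[0:190,190:450],None,fx=3,fy=3,interpolation=cv2.INTER_CUBIC))
```

```text
t 9.167 p [462.4008 -47.1641  52.5353] h -31.83432814272549 tilt [-1.      0.      0.0002] F [-0.0537 -1.6774 -4.3038] T [-0.1657 -0.0573  0.036 ] w 13.021064339640946 q [-20.5049  11.0555 115.0143  -0.0006  53.9183  11.3298]
TCP dock -22.38917135260158 0.8373121827791932 52.53529454323753 F dock -1.4530249334380088 -0.8397735986156742 -4.303775983710201
CMD dock -22.964243704527107 0.8929159776362829 52.488000000000014 h -31.8564739255686
t 9.217 p [462.6099 -46.8517  52.5547] h -31.833990528505257 tilt [-1.      0.0005  0.0003] F [ 0.6757  1.0689 -6.9479] T [ 0.0759 -0.1404 -0.0055] w 12.815325887850848 q [-20.476   11.0627 115.0025   0.0303  53.9119  11.3401]
TCP dock -22.013536389421358 0.824638654486952 52.55467944171094 F dock 1.2645175860279607 -0.009680789507816529 -6.947883369653795
CMD dock -22.964243704527107 0.8929159776362829 52.488000000000014 h -31.8564739255686
```

View pics/w7z.png

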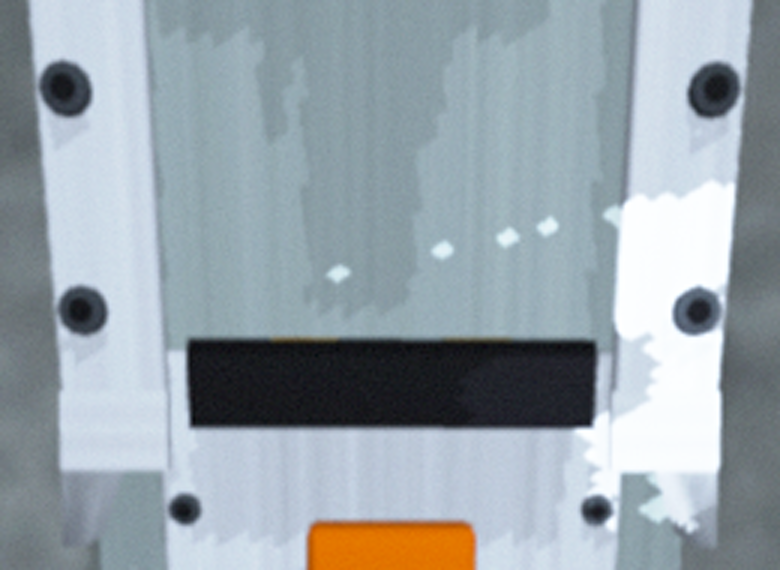

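The plate is under both lips and centred, with forces of about 1 N. I'm advancing to just short of the catch's possible range.

Call:
jog_arm(rows=[[255, [0, 0.002, 0], [0, 0, 0]], [255, [0, 0.006, 0], [0, 0, 0]], [255, [0, 0.011, 0], [0, 0, 0]], [255, [0, 0.016, 0], [0, 0, 0]], [255, [0, 0.021, 0], [0, 0, 0]], [255, [0, 0.026, 0], [0, 0, 0]], [255, [0, 0.031, 0], [0, 0, 0]], [255, [0, 0.034, 0], [0, 0, 0]]])

```text
time_s: 9.88
position: [480.4, -18.2, 52.5]
eef_rot: [[0.0, 0.527, 0.85], [0.0, 0.85, -0.527], [-1.0, 0.0, 0.0]]
wrist_force: [-0.8, -1.3, -3.4]
grip_width: 12.9
```

Call:
jog_arm(rows=[[255, [0, 0.002, 0], [0, 0, 0]], [255, [0, 0.004, 0], [0, 0, 0]], [255, [0, 0.006, 0], [0, 0, 0]], [255, [0, 0.006, 0], [0, 0, 0]]])

```text
time_s: 10.22
position: [483.4, -13.3, 52.5]
eef_rot: [[0.0, 0.528, 0.849], [0.0, 0.849, -0.528], [-1.0, 0.0, 0.0]]
wrist_force: [-0.2, 0.3, -2.6]
grip_width: 12.8
```

Run:
```python
from h import *
log([0,.034,0],[0,0,0]);log([0,.006,0],[0,0,0])
dst(); K,r,t=cam('wrist'); im=snap('wrist','w8'); np.savez('w8.npz',K=K,r=r,t=t); dst()
a=cv2.imread('pics/w8.png')
cv2.imwrite('pics/w8z.png',cv2.resize(a[0:190,190:450],None,fx=3,fy=3,interpolation=cv2.INTER_CUBIC))
```

```text
t 10.217 p [483.4184 -13.3436  52.5415] h -31.854326131849014 tilt [-1.      0.0004  0.0002] F [-0.2348  0.3014 -2.5881] T [-0.0192 -0.2378 -0.0202] w 12.824384147437815 q [-15.6935  13.1829 112.3531   0.0252  54.4478  16.1462]
TCP dock 17.429897126479023 0.8382083942444518 52.54152302095537 F dock 0.13204951282136004 0.35846224524732423 -2.588131867647723
CMD dock 17.035756219725517 0.8953776419746603 52.488000000000014 h -31.8564739255686
t 10.267 p [483.3876 -13.38    52.5386] h -31.853387894325667 tilt [-1.      0.0005  0.0002] F [ 0.7847  1.1734 -2.6   ] T [ 0.0157 -0.1593  0.0195] w 12.475145902075619 q [-15.7025  13.1778 112.3601   0.032   54.4438  16.1322]
TCP dock 17.38277395086474 0.8451415339634273 52.53864467006453 F dock 1.4108335034093997 -0.047042231957435725 -2.5999906331205476
CMD dock 17.035756219725517 0.8953776419746603 52.488000000000014 h -31.8564739255686
```

View pics/w8z.png

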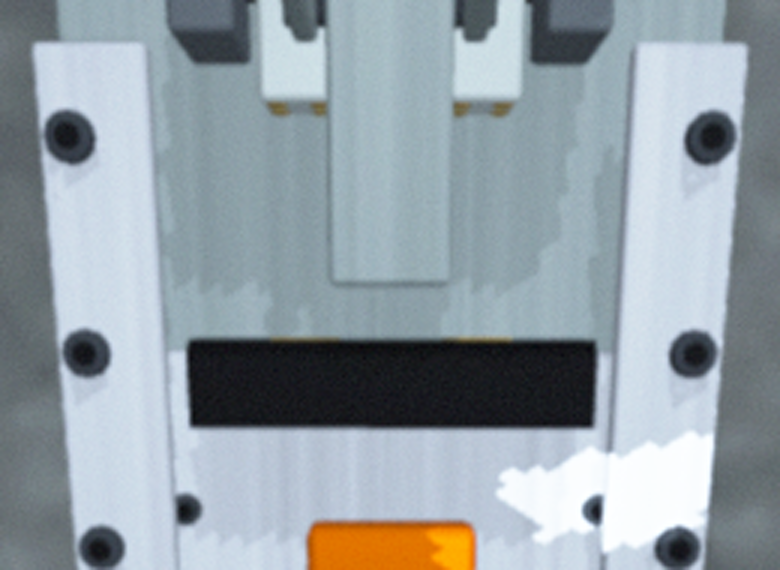

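Run:
```python
from h import *
d=np.load('w8.npz'); K,r,t=d['K'],d['r'],d['t']; R=cv2.Rodrigues(r)[0]; o=-R.T@t
def w(p,z):
    uv=(np.array(p,float)+.5)/3-.5+[190,0]; dd=R.T@np.linalg.solve(K,np.r_[uv,1]); P=o+dd*(z-o[2])/dd[2]
    q=P[:2]-DO; return np.round([q@ex,q@ey],2)
print('railend',w((90,43),19.6),w((690,43),19.6))
print('block top front',w((390,341),28.4),'plate front',w((175,352),12.4))
for z in (16,20,24,28): print('pad tip',z,w((280,115),z),w((512,115),z))
for z in (20,22,30,39): print('pad body edge',z,w((292,100),z))
for z in (22,26,30,39): print('catch',z,w((391,283),z), w((333,283),z)-w((447,283),z))
```

```text
railend [129.42  47.3 ] [129.49 -46.74]
block top front [84.48  0.25] plate front [82.46 38.17]
pad tip 16 [119.84  18.18] [119.87 -19.57]
pad tip 20 [119.09  17.78] [119.11 -19.14]
pad tip 24 [118.33  17.38] [118.36 -18.71]
pad tip 28 [117.58  16.97] [117.6  -18.28]
pad body edge 20 [121.25  15.81]
pad body edge 22 [120.85  15.63]
pad body edge 30 [119.25  14.91]
pad body edge 39 [117.44  14.11]
catch 22 [93.61  0.1 ] [-0.01 18.7 ]
catch 26 [93.43  0.1 ] [-0.01 18.28]
catch 30 [93.25  0.1 ] [-0.01 17.85]
catch 39 [92.84  0.09] [-0.01 16.89]
```

The catch tip is about 9 mm ahead of the block (v=283 against 341), and the pads are about 37 mm ahead, near x=120 mm behind the sill. I'm feeding forward slowly.

Call:
jog_arm(rows=[[255, [0, 0.0015, 0], [0, 0, 0]], [255, [0, 0.003, 0], [0, 0, 0]], [255, [0, 0.0045, 0], [0, 0, 0]], [255, [0, 0.006, 0], [0, 0, 0]], [255, [0, 0.007, 0], [0, 0, 0]], [255, [0, 0.008, 0], [0, 0, 0]], [255, [0, 0.009, 0], [0, 0, 0]], [255, [0, 0.01, 0], [0, 0, 0]]])

```text
time_s: 10.93
position: [488.5, -5.1, 52.5]
eef_rot: [[0.0, 0.528, 0.849], [-0.0, 0.849, -0.528], [-1.0, -0.0, 0.0]]
wrist_force: [0.0, -2.0, -1.7]
grip_width: 12.9
```

Call:
jog_arm(rows=[[255, [0, 0.001, 0], [0, 0, 0]], [255, [0, 0.002, 0], [0, 0, 0]], [255, [0, 0.003, 0], [0, 0, 0]], [255, [0, 0.004, 0], [0, 0, 0]], [255, [0, 0.005, 0], [0, 0, 0]], [255, [0, 0.006, 0], [0, 0, 0]]])

```text
time_s: 11.43
position: [491.7, 0.0, 52.5]
eef_rot: [[0.0, 0.528, 0.849], [-0.0, 0.849, -0.528], [-1.0, 0.0, 0.0]]
wrist_force: [-1.0, -1.2, -2.6]
grip_width: 12.9
```

Run:
```python
from h import *
log([0,.01,0],[0,0,0]);log([0,.006,0],[0,0,0])
dst(); K,r,t=cam('wrist'); im=snap('wrist','w9'); np.savez('w9.npz',K=K,r=r,t=t); dst()
a=cv2.imread('pics/w9.png')
cv2.imwrite('pics/w9z.png',cv2.resize(a[0:190,190:450],None,fx=3,fy=3,interpolation=cv2.INTER_CUBIC))
```

```text
t 11.433 p [491.6875   0.016   52.5206] h -31.858199809290632 tilt [-1.      0.      0.0001] F [-0.9917 -1.2285 -2.5977] T [-0.4279 -0.027  -0.0656] w 12.88499699021122 q [-13.8601  14.099  111.1842   0.      54.7133  17.9981]
TCP dock 33.14162577910612 0.8667650665000664 52.52062509065288 F dock -1.5668809085244062 0.19377708902640084 -2.5977378524857495
CMD dock 33.03575618942657 0.8963623077100124 52.488000000000014 h -31.8564739255686
t 11.483 p [491.7417   0.1539  52.4979] h -31.855361445136705 tilt [-1.      0.0002  0.    ] F [-0.0301 -1.4881 -1.7081] T [-0.3385 -0.0671 -0.1001] w 13.057689146824956 q [-13.8475  14.1052 111.1798   0.0093  54.7096  18.0025]
TCP dock 33.28733002540228 0.8935046164114187 52.49791196158037 F dock -1.2797861712315655 -0.7598608991671819 -1.7081255951374248
CMD dock 33.03575618942657 0.8963623077100124 52.488000000000014 h -31.8564739255686
```

View pics/w9z.png

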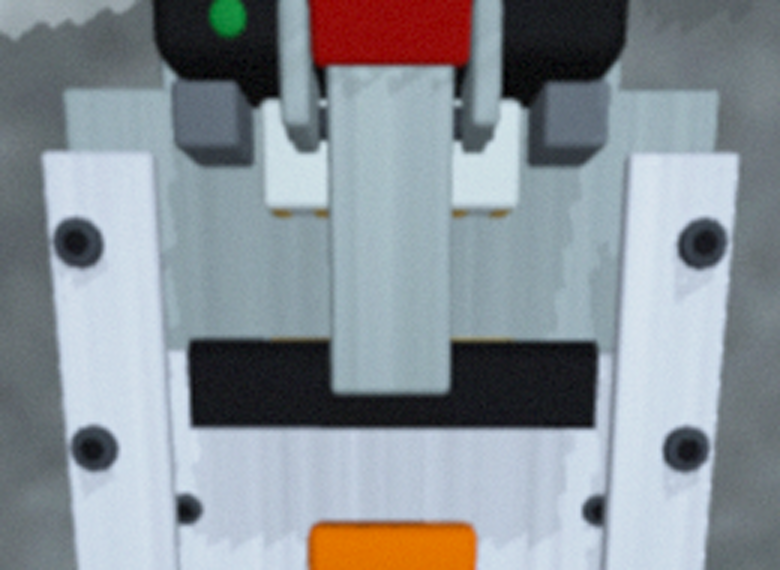

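The catch tip (v=392) now rides over the block (341–427). The pads at v≈212 are about 21 mm ahead, so I'm continuing gently.

Call:
jog_arm(rows=[[255, [0, 0.001, 0], [0, 0, 0]], [255, [0, 0.0025, 0], [0, 0, 0]], [255, [0, 0.004, 0], [0, 0, 0]], [255, [0, 0.0055, 0], [0, 0, 0]], [255, [0, 0.007, 0], [0, 0, 0]], [255, [0, 0.0085, 0], [0, 0, 0]], [255, [0, 0.01, 0], [0, 0, 0]], [255, [0, 0.011, 0], [0, 0, 0]]])

```text
time_s: 12.15
position: [497.2, 9.1, 52.4]
eef_rot: [[-0.001, 0.528, 0.85], [-0.001, 0.85, -0.528], [-1.0, -0.001, -0.0]]
wrist_force: [-2.7, -4.3, -0.4]
grip_width: 12.8
```

Call:
jog_arm(rows=[[255, [0, 0.001, 0], [0, 0, 0]], [255, [0, 0.002, 0], [0, 0, 0]], [255, [0, 0.003, 0], [0, 0, 0]], [255, [0, 0.004, 0], [0, 0, 0]], [255, [0, 0.0045, 0], [0, 0, 0]], [255, [0, 0.005, 0], [0, 0, 0]], [255, [0, 0.005, 0], [0, 0, 0]]])

```text
time_s: 12.73
position: [500.1, 13.7, 52.4]
eef_rot: [[0.0, 0.528, 0.849], [0.0, 0.849, -0.528], [-1.0, 0.0, -0.0]]
wrist_force: [-1.7, -2.8, -2.2]
grip_width: 12.7
```

Run:
```python
from h import *
log([0,.011,0],[0,0,0]);log([0,.005,0],[0,0,0])
dst(); K,r,t=cam('wrist'); im=snap('wrist','w10'); np.savez('w10.npz',K=K,r=r,t=t); dst()
a=cv2.imread('pics/w10.png')
cv2.imwrite('pics/w10z.png',cv2.resize(a[0:190,190:450],None,fx=3,fy=3,interpolation=cv2.INTER_CUBIC))
```

```text
t 12.733 p [500.1072  13.7042  52.4498] h -31.85335522848204 tilt [-1.      0.0002 -0.    ] F [-1.6674 -2.8499 -2.2454] T [-0.4558  0.0087 -0.0629] w 12.691913477782013 q [-12.0561  15.0589 109.9503   0.013   54.989   19.7898]
TCP dock 49.21181935598628 0.9407824589813064 52.44979359623648 F dock -3.30068710251258 -0.08814546692799154 -2.2453874285199515
CMD dock 49.035756159127615 0.8973469734453607 52.488000000000014 h -31.8564739255686
t 12.783 p [500.1113  13.7346  52.441 ] h -31.85310862235247 tilt [-1.      0.0003 -0.    ] F [-2.3082 -1.7761 -3.0607] T [-0.4203 -0.0116 -0.0458] w 12.701684172568775 q [-12.0559  15.0588 109.9518   0.0192  54.9862  19.7862]
TCP dock 49.23979211521759 0.9533902048630758 52.44101225681049 F dock -2.726922568230933 1.0229763078690908 -3.06073520180776
CMD dock 49.035756159127615 0.8973469734453607 52.488000000000014 h -31.8564739255686
```

View pics/w10z.png

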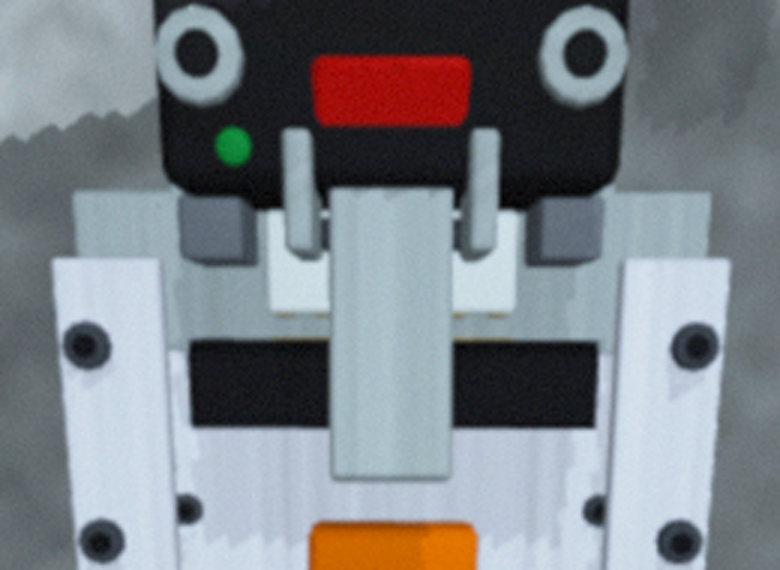

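The gold pad tips (v≈315) are about 4 mm from the block front (341). I'm feeling for first touch at 6 mm/s.

Call:
jog_arm(rows=[[255, [0, 0.0005, 0], [0, 0, 0]], [255, [0, 0.001, 0], [0, 0, 0]], [255, [0, 0.0015, 0], [0, 0, 0]], [255, [0, 0.002, 0], [0, 0, 0]]])

```text
time_s: 13.12
position: [501.1, 15.3, 52.4]
eef_rot: [[-0.0, 0.528, 0.849], [0.0, 0.849, -0.528], [-1.0, -0.0, -0.0]]
wrist_force: [-1.3, -3.0, -2.1]
grip_width: 13.1
```

Call:
jog_arm(rows=[[255, [0, 0.0005, 0], [0, 0, 0]], [255, [0, 0.001, 0], [0, 0, 0]], [255, [0, 0.0015, 0], [0, 0, 0]]])

```text
time_s: 13.37
position: [501.9, 16.6, 52.5]
eef_rot: [[-0.0, 0.528, 0.849], [0.0, 0.849, -0.528], [-1.0, -0.0, -0.0]]
wrist_force: [-1.6, -2.2, -3.3]
grip_width: 12.9
```

Call:
jog_arm(rows=[[255, [0, 0.0005, 0], [0, 0, 0]], [255, [0, 0.001, 0], [0, 0, 0]], [255, [0, 0.0015, 0], [0, 0, 0]]])

```text
time_s: 13.62
position: [502.5, 17.4, 52.5]
eef_rot: [[-0.001, 0.527, 0.85], [-0.001, 0.85, -0.527], [-1.0, -0.001, -0.0]]
wrist_force: [-3.9, -6.3, -1.4]
grip_width: 13.1
```

Run:
```python
from h import *
log([0,.005,0],[0,0,0])
dst(); K,r,t=cam('wrist'); im=snap('wrist','w11'); np.savez('w11.npz',K=K,r=r,t=t); dst()
a=cv2.imread('pics/w11.png')
cv2.imwrite('pics/w11z.png',cv2.resize(a[0:190,190:450],None,fx=3,fy=3,interpolation=cv2.INTER_CUBIC))
```

```text
t 13.617 p [502.5058  17.4348  52.5021] h -31.834585211310166 tilt [-1.     -0.001  -0.0001] F [-3.9058 -6.2808 -1.3666] T [-0.9325  0.301  -0.061 ] w 13.113324595211454 q [-11.5294  15.3537 109.5565  -0.0615  55.1128  20.3404]
TCP dock 53.64647954920849 0.872684941331671 52.50214707164788 F dock -7.396205966427807 0.0020909674189795737 -1.3666228293924192
CMD dock 54.035756149659186 0.897654681487677 52.488000000000014 h -31.8564739255686
t 13.667 p [502.5845  17.4721  52.5208] h -31.840088502882498 tilt [-1.     -0.0008  0.    ] F [-3.1825 -4.726  -2.9865] T [-0.8636  0.3364 -0.0351] w 13.06016082916763 q [-11.5269  15.3556 109.5512  -0.0547  55.1093  20.3444]
TCP dock 53.719676732350436 0.8255724292717979 52.52075728159587 F dock -5.693838043046446 0.20846250177954437 -2.986513559730467
CMD dock 54.035756149659186 0.897654681487677 52.488000000000014 h -31.8564739255686
```

View pics/w11z.png

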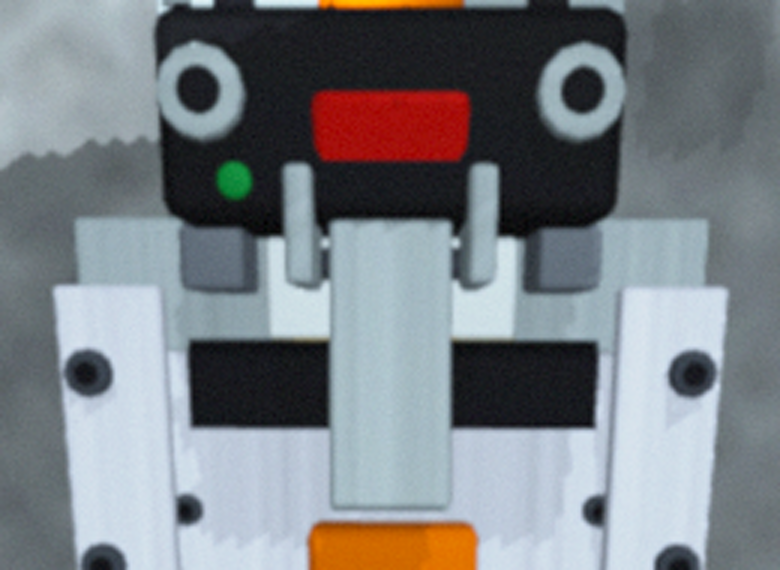

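First touch came at tool x≈53 mm, with force rising from 3 to 7 N, and the picture shows the pads meeting the block. I'm pressing on in small steps toward about 5 mm in.

Call:
jog_arm(rows=[[255, [0, 0.0004, 0], [0, 0, 0]], [255, [0, 0.0008, 0], [0, 0, 0]], [255, [0, 0.0012, 0], [0, 0, 0]], [255, [0, 0.0016, 0], [0, 0, 0]], [255, [0, 0.002, 0], [0, 0, 0]]])

```text
time_s: 14.08
position: [503.4, 18.8, 52.5]
eef_rot: [[-0.001, 0.527, 0.85], [-0.001, 0.85, -0.527], [-1.0, -0.002, -0.0]]
wrist_force: [-4.0, -7.8, 0.3]
grip_width: 12.8
```

Call:
jog_arm(rows=[[255, [0, 0.0004, 0], [0, 0, 0]], [255, [0, 0.0008, 0], [0, 0, 0]], [255, [0, 0.001, 0], [0, 0, 0]]])

```text
time_s: 14.33
position: [503.9, 19.6, 52.6]
eef_rot: [[-0.001, 0.527, 0.85], [-0.001, 0.85, -0.527], [-1.0, -0.002, -0.0]]
wrist_force: [-4.9, -7.0, 0.0]
grip_width: 12.7
```

Run:
```python
from h import *
log([0,.003,0],[0,0,0])
dst(); K,r,t=cam('wrist'); im=snap('wrist','w12'); np.savez('w12.npz',K=K,r=r,t=t); dst()
a=cv2.imread('pics/w12.png')
cv2.imwrite('pics/w12z.png',cv2.resize(a[0:190,190:450],None,fx=3,fy=3,interpolation=cv2.INTER_CUBIC))
```

```text
t 14.333 p [503.9089  19.5723  52.5752] h -31.83177462089699 tilt [-1.     -0.0017 -0.0002] F [-4.9445 -7.0492  0.0158] T [-1.2362  0.5495 -0.0151] w 12.721129211779381 q [-11.2262  15.5264 109.3186  -0.1093  55.1983  20.668 ]
TCP dock 56.202608136028466 0.8093151133419877 52.575181768409834 F dock -8.597149627861802 0.47869007066782654 0.015786777782997197
CMD dock 57.03575614397814 0.8978393063130377 52.488000000000014 h -31.8564739255686
t 14.383 p [503.8845  19.5813  52.5526] h -31.833176889151456 tilt [-1.     -0.0017 -0.0003] F [-4.6839 -5.8869  0.3045] T [-1.1463  0.5156 -0.0446] w 12.980183937650843 q [-11.2269  15.529  109.3187  -0.1072  55.2009  20.6675]
TCP dock 56.197342987381575 0.8348132847286113 52.55256703532712 F dock -7.472377693030776 0.8708426577712738 0.304524202824071
CMD dock 57.03575614397814 0.8978393063130377 52.488000000000014 h -31.8564739255686
```

View pics/w12z.png

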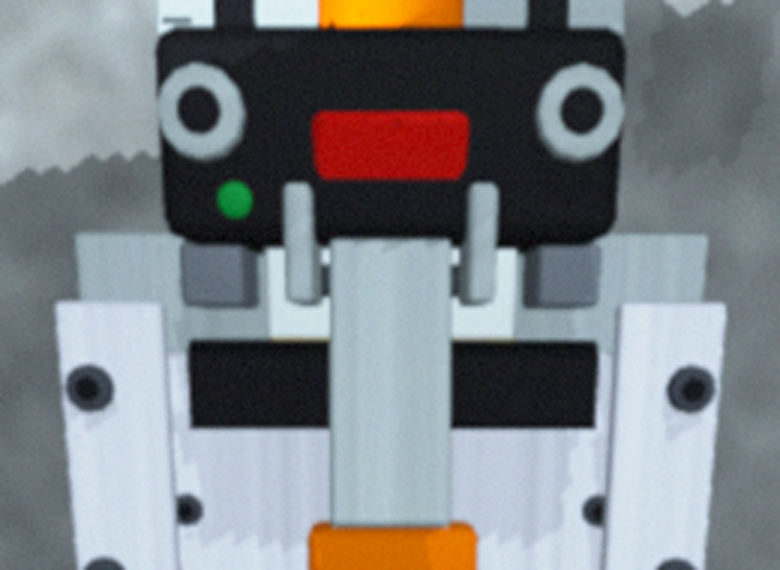

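About 3 mm in at 8.6 N, and the catch is still up with its tip at v≈524. I'm going further in 1 mm steps.

Call:
jog_arm(rows=[[255, [0, 0.0004, 0], [0, 0, 0]], [255, [0, 0.0008, 0], [0, 0, 0]], [255, [0, 0.001, 0], [0, 0, 0]]])

```text
time_s: 14.63
position: [504.4, 20.4, 52.6]
eef_rot: [[-0.001, 0.527, 0.85], [-0.001, 0.85, -0.527], [-1.0, -0.002, -0.0]]
wrist_force: [-4.2, -6.1, 0.3]
grip_width: 13.0
```

Call:
jog_arm(rows=[[255, [0, 0.0004, 0], [0, 0, 0]], [255, [0, 0.0008, 0], [0, 0, 0]], [255, [0, 0.001, 0], [0, 0, 0]]])

```text
time_s: 14.88
position: [504.9, 21.2, 52.6]
eef_rot: [[-0.001, 0.527, 0.85], [-0.001, 0.85, -0.527], [-1.0, -0.002, -0.0]]
wrist_force: [-5.6, -6.6, 0.9]
grip_width: 12.8
```

Run:
```python
from h import *
log([0,.002,0],[0,0,0])
dst(); K,r,t=cam('wrist'); im=snap('wrist','w13'); np.savez('w13.npz',K=K,r=r,t=t); dst()
a=cv2.imread('pics/w13.png')
cv2.imwrite('pics/w13z.png',cv2.resize(a[0:190,190:450],None,fx=3,fy=3,interpolation=cv2.INTER_CUBIC))
```

```text
t 14.883 p [504.8886  21.1861  52.5888] h -31.83241270009877 tilt [-1.     -0.0019 -0.0002] F [-5.6065 -6.5775  0.9003] T [-1.2292  0.5847 -0.0368] w 12.81315300446308 q [-11.015   15.6454 109.16    -0.1174  55.2461  20.8843]
TCP dock 58.090335867570715 0.8290028325827042 52.588847046644474 F dock -8.54589637090003 1.2898988811668324 0.9003331147634271
CMD dock 59.035756140190784 0.8979623895299436 52.488000000000014 h -31.8564739255686
t 14.933 p [504.9358  21.2048  52.6142] h -31.830105807454757 tilt [-1.     -0.0019 -0.0002] F [-5.324  -7.0228 -0.1889] T [-1.1774  0.5411 -0.0539] w 13.24988421626981 q [-11.0116  15.646  109.1553  -0.1179  55.2467  20.8857]
TCP dock 58.13119473843678 0.798785094454221 52.61422954138414 F dock -8.77503638442702 0.8149153228582162 -0.18893737145516412
CMD dock 59.035756140190784 0.8979623895299436 52.488000000000014 h -31.8564739255686
```

View pics/w13z.png

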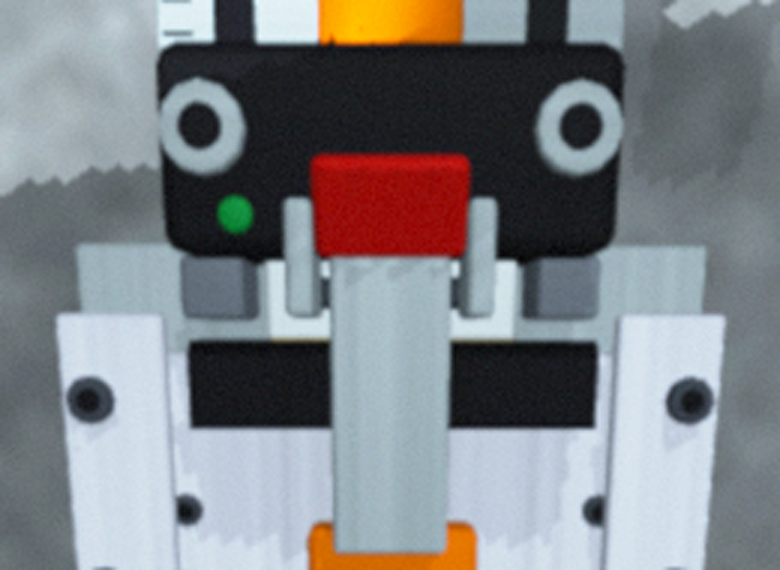

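The catch has dropped. The red tab has swung back to its down position (v 155–255, joined to the strap as before it was lifted), and the force did not rise over the last 2 mm. I'm easing back to let the sled rest on the catch.

Call:
jog_arm(rows=[[255, [0, -0.0005, 0], [0, 0, 0]], [255, [0, -0.001, 0], [0, 0, 0]], [255, [0, -0.0015, 0], [0, 0, 0]], [255, [0, -0.002, 0], [0, 0, 0]], [255, [0, -0.002, 0], [0, 0, 0]]])

```text
time_s: 15.35
position: [504.4, 20.2, 52.5]
eef_rot: [[0.0, 0.528, 0.849], [-0.0, 0.849, -0.528], [-1.0, 0.0, 0.0]]
wrist_force: [-1.3, -4.1, -4.2]
grip_width: 12.6
```

Run:
```python
from h import *
log([0,-.002,0],[0,0,0])
dst(); im=snap('wrist','w14'); dst()
a=cv2.imread('pics/w14.png')
cv2.imwrite('pics/w14z.png',cv2.resize(a[0:190,190:450],None,fx=3,fy=3,interpolation=cv2.INTER_CUBIC))
```

```text
t 15.35 p [504.3538  20.2405  52.4691] h -31.857570128977148 tilt [-1.      0.      0.0002] F [-1.2586 -4.1098 -4.2194] T [-0.7594 -0.0314  0.0508] w 12.565858241616695 q [-11.1959  15.5435 109.3124  -0.0038  55.1314  20.6638]
TCP dock 57.004902291773895 0.7841388084153386 52.46910736225324 F dock -4.155016598997012 -1.100337039961685 -4.219385981522212
CMD dock 57.03575614397814 0.8978393063130377 52.488000000000014 h -31.8564739255686
t 15.4 p [504.3429  20.2438  52.4734] h -31.85582701217885 tilt [-1.     -0.      0.0002] F [-1.1724 -4.4708 -4.476 ] T [-0.7399 -0.0382 -0.006 ] w 13.109494228304548 q [-11.1936  15.544  109.311   -0.0079  55.135   20.6667]
TCP dock 57.00198526106136 0.7951410416766781 52.47339841581385 F dock -4.416029796030957 -1.3641268323048201 -4.4759860066486326
CMD dock 57.03575614397814 0.8978393063130377 52.488000000000014 h -31.8564739255686
```

View pics/w14z.png

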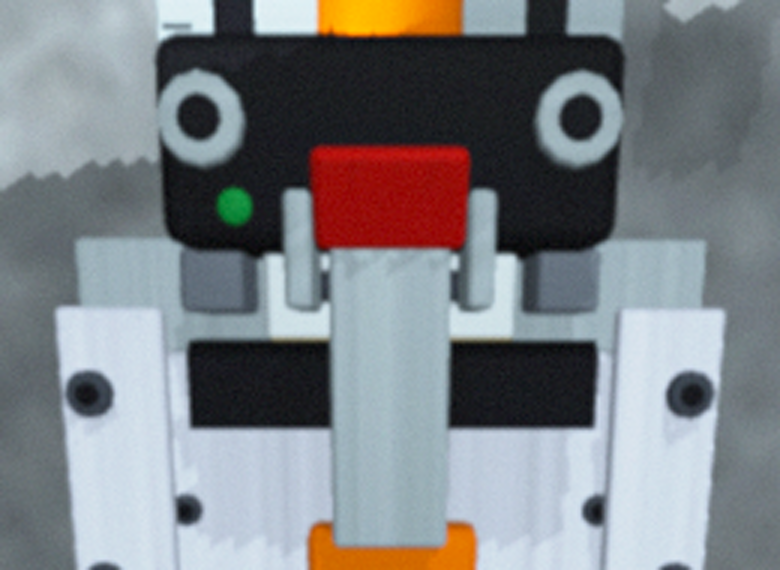

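The catch stays down. I'm easing back a little more, settling the sled onto the bed, then opening.

Call:
jog_arm(rows=[[255, [0.0002, -0.0004, 0], [0, 0, 0]], [255, [0.0004, -0.0008, 0], [0, 0, 0]], [255, [0.0004, -0.0008, 0], [0, 0, 0]]])

```text
time_s: 15.65
position: [504.2, 20.0, 52.4]
eef_rot: [[0.001, 0.528, 0.849], [0.001, 0.849, -0.528], [-1.0, 0.001, 0.0]]
wrist_force: [-0.6, -0.5, -0.4]
grip_width: 12.9
```

Call:
jog_arm(rows=[[200, [0, 0, 0], [0, 0, 0]], [150, [0, 0, 0], [0, 0, 0]], [100, [0, 0, 0], [0, 0, 0]], [50, [0, 0, 0], [0, 0, 0]], [0, [0, 0, 0], [0, 0, 0]], [0, [0, 0, 0], [0, 0, 0]], [0, [0, 0, 0], [0, 0, 0]], [0, [0, 0, 0], [0, 0, 0]]])

```text
time_s: 16.32
position: [503.9, 19.7, 52.1]
eef_rot: [[0.0, 0.528, 0.849], [0.0, 0.849, -0.528], [-1.0, 0.0, 0.0]]
wrist_force: [0.4, 0.7, -0.0]
grip_width: 85.3
```

Run:
```python
from h import *
log([0.0004,-.0008,0],[0,0,0])
dst(); im=snap('wrist','w15')
```

```text
t 16.317 p [503.8621  19.6518  52.099 ] h -31.85932706047683 tilt [-1.      0.0001  0.    ] F [ 0.4478  0.7286 -0.0419] T [ 0.0318  0.005  -0.0125] w 85.28387851762687 q [-11.2781  15.5311 109.3855   0.0029  55.0812  20.5796]
TCP dock 56.24538980021249 0.890961726321113 52.09902959473863 F dock 0.855194527169295 0.004284646203068265 -0.04189660360664828
CMD dock 56.235756145493106 0.8977900730262577 52.088000000000015 h -31.8564739255686
```

View pics/w15.png

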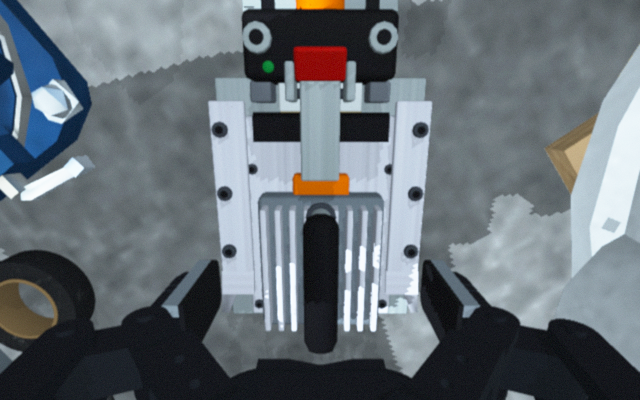

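The jaws are open and clear, the sled is in place, the catch is down and the contact force is zero. I'm raising the tool straight up.

Call:
jog_arm(rows=[[0, [-0.008, 0, 0], [0, 0, 0]], [0, [-0.025, 0, 0], [0, 0, 0]], [0, [-0.05, 0, 0], [0, 0, 0]], [0, [-0.08, 0, 0], [0, 0, 0]], [0, [-0.11, 0, 0], [0, 0, 0]], [0, [-0.135, 0, 0], [0, 0, 0]], [0, [-0.15, 0, 0], [0, 0, 0]], [0, [-0.15, 0, 0], [0, 0, 0]]])

```text
time_s: 17.03
position: [506.3, 19.3, 206.9]
eef_rot: [[0.008, 0.528, 0.849], [-0.002, 0.849, -0.528], [-1.0, 0.003, 0.007]]
wrist_force: [1.0, 0.0, 1.0]
grip_width: 85.4
```

Run:
```python
from h import *
log([-.15,0,0],[0,0,0])
dst(); K,r,t=cam('wrist'); im=snap('wrist','w16'); np.savez('w16.npz',K=K,r=r,t=t); snap('scene','s16'); dst()
a=cv2.imread('pics/w16.png');cv2.imwrite('pics/w16z.png',cv2.resize(a[50:270,220:420],None,fx=2.7,fy=2.7,interpolation=cv2.INTER_CUBIC))
b=cv2.imread('pics/s16.png');cv2.imwrite('pics/s16z.png',cv2.resize(b[130:290,240:440],None,fx=3.7,fy=3.7,interpolation=cv2.INTER_CUBIC))
```

```text
t 17.033 p [506.331   19.2592 206.8973] h -31.846701881995262 tilt [-1.      0.0029  0.0075] F [0.9762 0.0013 0.9694] T [-0.0143 -0.0475 -0.0103] w 85.35246263728786 q [-11.2669   2.6023 103.5629   0.0028  73.3748  20.5784]
TCP dock 57.21512853325007 -1.4131207242665043 206.897327969401 F dock 0.5163678073430703 -0.8284633368343173 0.969428808806491
CMD dock 56.235756145493106 0.8977900730262577 202.08800000000002 h -31.8564739255686
t 17.133 p [504.0192  19.6329 202.6131] h -31.853816245852123 tilt [-1.      0.0005  0.0013] F [ 0.513   0.3614 -0.7479] T [-0.048  -0.0729 -0.0479] w 85.46680694860319 q [-11.2749   2.8354 103.8414  -0.0004  73.2417  20.579 ]
TCP dock 56.31230101359694 0.7475850147906987 202.61313130600212 F dock 0.5777854468217473 -0.24495659732538821 -0.7479446367254059
CMD dock 56.235756145493106 0.8977900730262577 202.08800000000002 h -31.8564739255686
```

View pics/w16z.png

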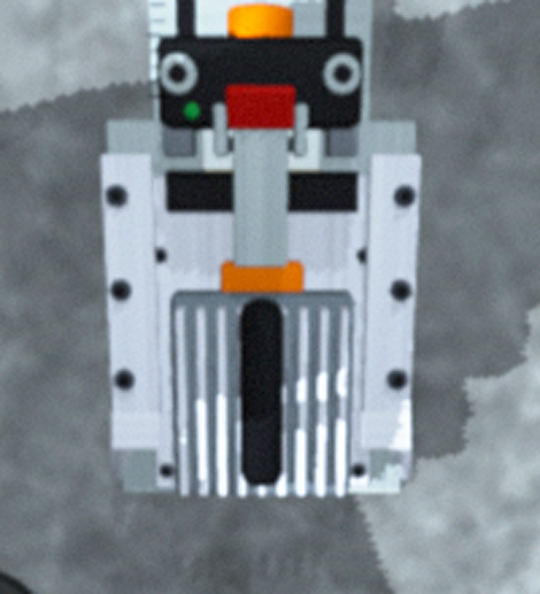

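View pics/s16z.png

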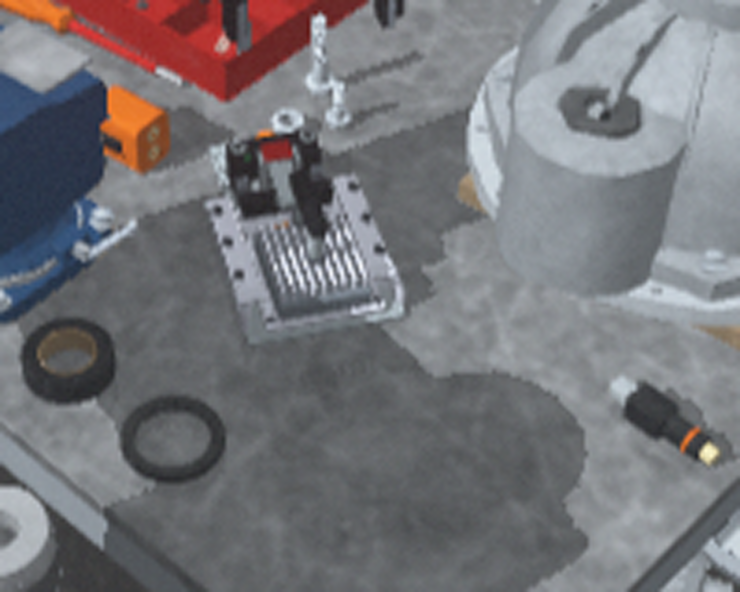

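The sled is fully seated with the catch down over the block, and the sensor and plug have not moved. The gripper is clear at z≈202, so I'm handing in.

Run:
```python
from h import *
snap('wrist','w17'); st(); print(ctrl.finish_job())
d=np.abs(cv2.imread('pics/w17.png').astype(int)-cv2.imread('pics/w16.png')).mean(); print(d)
```

```text
t 17.183 p [503.2691  19.7374 201.4019] h -31.857890645450805 tilt [-1.     -0.0003 -0.0009] F [ 0.3815  0.4967 -0.8387] T [-0.0019 -0.0379  0.007 ] w 85.66818381410444 q [-11.2801   2.9096 103.9119  -0.0004  73.2321  20.5779]
the job is handed in; nothing more can be done
None
11.730674479166666
```

The control module is in the test dock with the catch down behind its contact block, and I handed the job in at about 17 s of the 59 s allowed. The job reports no verdict.

**What I did:** I gripped the sled's handle from above and squared and centred the sled in front of the dock. It was held 1–2 mm clear of the bench on the way there, and by my estimate about 9 mm up over the sill. Past the sill I set it lightly on the bed and fed it level under the lips. The pads first touched at about 53 mm of tool travel, measured from the sill. I pressed about 5 mm further, with push forces up to about 9 N, until the catch dropped. Then I eased back, opened the gripper and raised it clear.

**Last checks:**
- **Catch:** the red tab is back in its down position, and it stayed down while I eased back and after release.
- **Contacts:** tool travel puts the pads about 3.5 mm in (56.5 against 53 mm), good to about 1 mm. I did not measure this separately from the images.
- **Release:** the force after opening was about 0.9 N, within sensor noise. The gripper was about 150 mm above the sled when I handed in.
- **Bystanders:** the speed sensor and orange plug look unmoved in the scene picture; I did not measure them.
- **Disagreements:** the camera put the sled about 1.5 mm further back than the arm's own position did, so I aligned sideways from camera images alone. My last check compared two wrist pictures to see whether the sled had moved, but it told me nothing because the arm was still settling between them.

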